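Chock the wheel, unlatch the hitch and hold the tongue up

TASK

Chock the little trailer rig before uncoupling it: take the flat metal chock plate out of its wooden block, slide it all the way down into the tight upright slot beside the wheel and let go of it there. Only then pull the latch tab of the hitch coupler sideways against its spring and lift the tongue off the ball until the coupler's lower rim is at least 3 cm above the top of the ball, and finish while still holding it up there in the gripper. Leave the things standing around undisturbed.

Things in the scene. Friction and masses are not known exactly. Their poses are not given: they have to be found in the camera images.
- hitch_rig: The hitch rig, bolted down: grey deck plate 265 x 145 x 8 mm. Origin on the bench surface (deck spans x -140..125, y -58..87 mm). x runs along the tongue from axle to ball, y sideways from the tongue to the wheel and slot side, z up. In this frame, mm: axle (tongue pivot) (-100, -15, 36), slot centre x -45 y 50, ball centre (90, -15, 66).
- slot_floor (a point): Centre of the slot's floor, 8 mm above the bench; axes as hitch_rig. Dark steel slot, open at the top, 12.6 mm wide along x, 67 mm along y; walls 10 mm thick, straight for 36 mm above the floor, then flared up to 44 mm. The wheel (56 mm diameter, 22 mm wide, top 56 mm above the floor) has its axle 55 mm away on the -x side.
- chock_plate: Loose aluminium slab 10 mm thick (its x), 64 mm wide (y), 100 mm tall (z), 0.11 to 0.23 kg, a small dark plug on each face. Origin at the centre of its lower edge. Starts upright in the stow_block, lower edge 8 mm above the bench; a half turn about z makes no difference. Seated it stands on the slot floor, its x along the rig's x, 56 mm showing above the flare.
- stow_block: The wooden stowage block, fixed, 60 x 100 x 34 mm, in which the plate stands: slot 13 x 67 mm, 26 mm deep, open at the top. Origin at the centre of its underside; x across the slot, y along it.
- ball_top (a point): Topmost point of the steel hitch ball (36 mm diameter, flat beneath, on a 16 mm neck), 84 mm above the bench; axes as hitch_rig.
- axle (a point): Point on the tongue's pivot axis (parallel to the rig's y) under the tongue's middle line, 36 mm above the bench; 190 mm horizontally from the ball. Axes as hitch_rig.
- tongue (a joint): Pitch of the tongue about the axle, rad: 0 with the coupler down over the ball, grows as the coupler end rises, stop at 0.6. It falls back by its own weight (0.4 to 0.5 kg; about 3 to 4 N to lift at the tab). While the latch is closed, its lip under the ball blocks the tongue at about 0.01.
- latch (a joint): Travel of the sprung latch, m: 0 closed, grows as the tab is pulled along the rig's +y (to the wheel and slot side), stop at 0.018. Spring 3 N closed, 7.5 N fully pulled; springs back when let go. Its lip clears the ball from about 0.008: pull 0.012 to 0.016 and keep it there until the coupler is off the ball. It rides on the tongue, so lifting the tab lifts the tongue.
- latch_tab (a point): Centre of the top edge of the upright black pull tab, 151 mm above the bench when down. Tab 12 mm thick along the rig's y, 30 mm wide, 52 mm high, its foot 4 mm above the coupler's flat roof. Pinch it firmly from above across its thickness: the fingers then close along y, the axis it turns about as the tongue rises. 190 mm from the axle, level. Moves with latch and tongue.
- coupler_rim (a point): Middle of the coupler's lower rim, straight above the ball; with the tongue down it is 16 mm below the ball's top, so it has to rise at least 46 mm. Moves with the tongue.
- gear: Bystander: spur gear lying flat, 62 mm diameter, 20 mm thick, origin at the centre of its underside. Leave alone.
- piston: Bystander: small piston, 48 x 47 x 48 mm, origin at the centre of its underside. Leave alone.
- solder_spool: Bystander: reel of solder, 60 mm diameter, 42 mm high, origin at the centre of its underside. Leave alone.
- tape_measure: Bystander: tape measure, 62 x 77 x 35 mm, origin at the centre of its underside. Leave alone.
There are look-alikes about, which are no part of the job. There is more than one size of the chock_plate; the one meant has the size given above.

How it is judged:
By the outcome, as a careful person would: the job done as asked, in the order asked, and still so for the second after the job is handed in, while the arm keeps its last pose, push and grip.
It also fails if it takes over 53 s, if anything falls off the work surface, if the arm or the gripper's body presses on something with over 40 N, if the wrist force passes 120 N, or if a joint passes its speed limit or range.

ROBOT

A 6-joint arm with a two-finger parallel gripper is mounted at the origin on a cart in front of the work surface, level with it; the furniture and walls round the work are solid. World frame = base frame: x ahead of the robot, y to its left, z up, the work surface at z = 0. Lengths are in m, angles in rad, forces in N, time in s.
With the tool pointing down it reaches from about 0.225 to 0.875 m from the base axis. Payload 3.4 kg.
Tool frame: the origin (TCP) lies at the very end of the fingers, on their centre line; the grasp point (between the pads) lies behind it (manip.grasp_offset is the z of the grasp point in the tool frame, in m); z points along the fingers, y is the line along which they close (so a half turn about z gives the same grasp; the last joint's range is limited). The gripper opens to 85 mm and grips with 20 to 120 N. Pads are 22 mm wide; open, the fingers measure 114 mm over their backs; the gripper's body (76 mm by 85 mm) begins 54 mm behind the grasp point. The pads swing forward as they close: fully open they stand 13 mm farther back than shut.
Start: joints at [-1.35, 0.276, 1.505, -0, 1.361, -0.121], TCP at [0.193, -0.542, 0.231] pointing down, gripper open.
Joint ranges: [-2.89, 2.89], [-0.75, 2.08], [0.22, 2.7], [-1.18, 4.32], [0.11, 2.71], [-2.7, 2.7]. Speed limits (rad/s): [2.57, 2.57, 3.14, 3.14, 3.14, 3.14].

INTERFACE

Orientations are given as a unit quaternion [w, x, y, z].
In Python, from rig import manip gives the robot as it stands.
- The arm moves only by the shell command python3 -m pendant 'ROWS' [FORCE]. ROWS is JSON, a list of rows, each an object of numbers: "dx", "dy", "dz": the shift along the tool's x, y, z in m; "rx", "ry", "rz": the turn, a rotation vector about the tool's x, y, z in degrees; "hand": the finger opening in m, from 0 to 0.0854. In form: [{"dx": .., "dy": .., "dz": .., "rx": .., "ry": .., "rz": .., "hand": ..}, ...]. A call has 1 to 12 rows; each row shifts and turns the commanded pose from where the row before left it, along the tool's axes as they then stand; what a row does not reach is not made up. A row lasts 1/12 s, in which the tool goes at most 41.7 mm and 7.16 degrees, less where a joint would pass 70% of its speed; a pose out of reach is approached as far as the arm can. A call is refused whole if a number of a shift passes 0.0417 or a number of a turn 7.16, either way. A call with a gripper value outside its range is refused whole. The fingers move at their own pace and stop on an object; FORCE is the grip in N (left out, the last holds). Time passes only in rows, so rows that do not move let the fingers close. It gives the time, the measured TCP pose, the force, the opening and the grip force at its end, in the units of the state.
- manip.get_state(): the state, without advancing time (a new reading comes with each control period).
- manip.get_image(name): name is "scene" or "side" or "wrist"; returns a dict with "frame" (420x560x3 uint8, red, green, blue), "fx", "fy", "cx", "cy" (pixels), "distortion" ([k1, k2, p1, p2, k3] as OpenCV has them; the pictures are not rectified), "position" and "attitude" of the camera in the world; the wrist camera has in their place "mount" (4x4, takes a point from camera to tool coordinates, whose origin is the TCP and whose axes are the flange's). Camera axes: x right, y up, looking along -z (the intrinsics and any distortion apply to the point x, -y, -z); pixel columns grow to the right and rows downward; lengths in m; the calibration is good to about 2 mm. A picture is of the moment at which its call begins: read the wrist's pose just before it. There is no depth.
- manip.sign_off(): hands the job in; it is judged then, once.
The state is a dict: "clock": time; "qpos": joint angles; "qd": joint speeds; "effort": joint torques, N m; "position": TCP position; "ee_rot": TCP orientation; "contact_force": force on the tool from outside, world axes, zero at the start; "moment": the same for the moment, N m; "width": finger opening in m; "gripper_force": force on a finger pad.
Only numpy, scipy, OpenCV 4.12 (cv2) and the standard library are available. Lean on these libraries where they do the work, as an engineer would, in place of code of your own. Each camera call takes 0.05 s, during which the arm holds its last target. There are 200 camera calls.

## Working session

There is one attempt and no reset: what is moved stays moved. The work goes in short steps, Python scripts to look and compute and a shell command to move; the robot and the scene stay as the last step left them, time stands still between calls to the robot, and variables do not carry over. Pictures are saved under pics/ and viewed, at most 10 in all, crops included, and the job is handed in when it is done.

```bash
ls; mkdir -p pics
cat > h.py <<'E'
import numpy as np, cv2
from scipy.spatial.transform import Rotation as R
from rig import manip
def rot(q): 
    q=np.array(q)
    return q if q.shape==(3,3) else R.from_quat(q[[1,2,3,0]]).as_matrix()
def snap(name,fn=None):
    s=manip.get_state(); im=manip.get_image(name)
    K=np.array([[im["fx"],0,im["cx"]],[0,im["fy"],im["cy"]],[0,0,1.]]); D=np.array(im["distortion"],float)
    if "mount" in im:
        T=np.eye(4);T[:3,:3]=rot(s["ee_rot"]);T[:3,3]=s["position"]; T=T@np.array(im["mount"])
    else:
        T=np.eye(4);T[:3,:3]=rot(im["attitude"]);T[:3,3]=im["position"]
    if fn: cv2.imwrite("pics/"+fn+".png",im["frame"][:,:,::-1]); np.savez("pics/"+fn+".npz",K=K,D=D,T=T)
    return im["frame"],K,D,T
def load(fn):
    z=np.load("pics/"+fn+".npz"); return z["K"],z["D"],z["T"]
def ray(c,px):
    K,D,T=c; u=cv2.undistortPoints(np.array([[px]],float),K,D)[0,0]
    d=T[:3,:3]@np.array([u[0],-u[1],-1]); return T[:3,3],d/np.linalg.norm(d)
def atz(c,px,z):
    o,d=ray(c,px); return o+d*(z-o[2])/d[2]
def tri(obs):
    A=np.zeros((3,3));b=np.zeros(3);rs=[ray(c,p) for c,p in obs]
    for o,d in rs:
        P=np.eye(3)-np.outer(d,d);A+=P;b+=P@o
    x=np.linalg.solve(A,b); return x,[round(1e3*np.linalg.norm((np.eye(3)-np.outer(d,d))@(x-o)),1) for o,d in rs]
def proj(c,p):
    K,D,T=c; q=(np.array(p).reshape(-1,3)-T[:3,3])@T[:3,:3]; q=q*[1,-1,-1]
    return cv2.projectPoints(q,np.zeros(3),np.zeros(3),K,D)[0][:,0]
E
python3 - <<'E'
from h import *
for n in("scene","side","wrist"): 
    f,K,D,T=snap(n,n+"0"); print(n,K[0,0],D,T.round(3).tolist())
print(manip.get_state(), manip.grasp_offset)
a=cv2.imread("pics/scene0.png");b=cv2.imread("pics/side0.png")
E
```

```text
pics
scene 505.1741864656997 [-0.05037654  0.          0.          0.          0.        ] [[-0.863, 0.291, -0.413, -0.272], [-0.505, -0.459, 0.731, 1.249], [0.023, 0.839, 0.544, 1.122], [0.0, 0.0, 0.0, 1.0]]
side 534.4616538679935 [-0.15822034  0.          0.          0.          0.        ] [[0.917, 0.229, -0.327, -0.137], [-0.4, 0.54, -0.741, -1.439], [0.007, 0.81, 0.587, 1.218], [0.0, 0.0, 0.0, 1.0]]
wrist 312.60954183144617 [-0.04181489  0.          0.          0.          0.        ] [[0.335, 0.89, 0.308, 0.272], [-0.942, 0.317, 0.108, -0.513], [-0.002, -0.327, 0.945, 0.373], [0.0, 0.0, 0.0, 1.0]]
{'clock': 0.15, 'qpos': array([-1.34996377e+00,  2.76455887e-01,  1.50583469e+00, -2.35968606e-05,
        1.36068738e+00, -1.21004302e-01]), 'qd': array([ 0.00110903, -0.00082489, -0.00265069, -0.00068667, -0.00021024,
       -0.00039637]), 'effort': array([ 1.56437429e-03, -4.17144942e+01, -2.46033239e+01, -1.46254060e-04,
        7.62090320e-03,  1.95985820e-05]), 'position': array([ 0.19264983, -0.54135646,  0.23063795]), 'ee_rot': array([-6.91211852e-04,  9.85428313e-01,  1.70089860e-01, -4.60815595e-05]), 'contact_force': array([-0.85341999, -0.1154887 ,  0.42468508]), 'moment': array([-0.03499608, -0.03427488, -0.01344109]), 'gripper_force': 0.0, 'width': 0.08548669910137505} -0.0187
```

View pics/scene0.png

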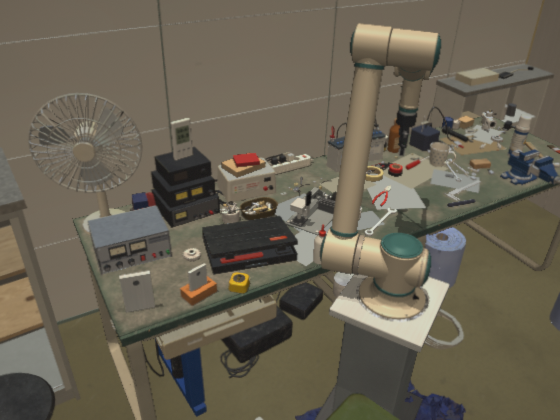

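View pics/side0.png

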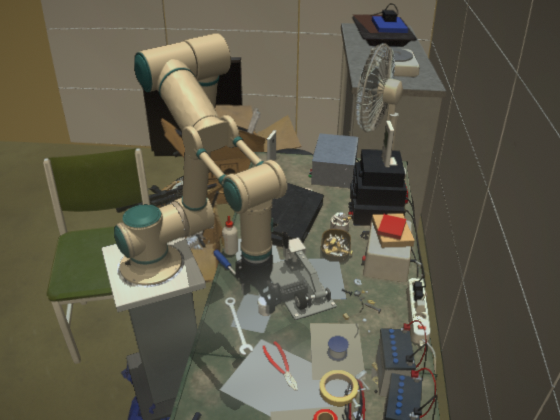

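Scene: a light plate in an orange-brown block at (198,280), a bigger light plate at (138,290), and an upright meter at (180,140). The rig is near (315,205), partly behind the arm. Side: the rig is at (300,285), with the arm hiding the plate area.

Run:
```python
from h import *
a=cv2.imread("pics/scene0.png");b=cv2.imread("pics/side0.png");w=cv2.imread("pics/wrist0.png")
r=lambda i,x,y,W,H,s:cv2.resize(i[y:y+H,x:x+W],None,fx=s,fy=s,interpolation=cv2.INTER_CUBIC)
top=np.hstack([r(a,110,255,150,60,0+3) ,r(a,260,170,110,60,3)[:, :330]])
bot=np.hstack([r(b,225,215,130,105,4)[:420,:520],cv2.resize(w,(260,195))[:195] if 0 else np.zeros((420,260,3),np.uint8)])
bot[:210,520:780]=cv2.resize(w,(260,210))
cv2.imwrite("pics/m1.png",np.vstack([top,bot]))if 0 else None
print(top.shape,bot.shape)
cv2.imwrite("pics/m1.png",np.vstack([top[:,:780],bot]))
```

```text
(180, 780, 3) (420, 780, 3)
```

View pics/m1.png

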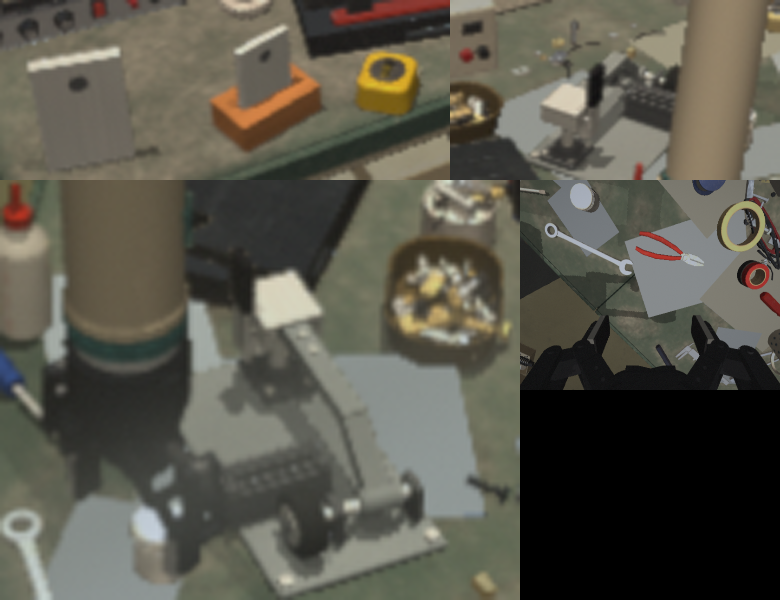

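Run:
```python
from h import *
S=load("scene0");I=load("side0")
m=lambda x,y:(110+x/3-.33,255+y/3-.33)
n=lambda x,y:(260+(x-450)/3-.33,170+y/3-.33)
g=lambda x,y:(225+x/4-.4,215+(y-180)/4-.4)
for k,p,z in[("blk left top",(213,102),.034),("blk front top",(244,125),.034),("blk right top",(320,87),.034),("plate topL",(237,52),.108),("plate topR",(289,27),.108),("tape c",(390,65),.035),("big bl",(48,168),0),("big br",(133,160),0)]: print(k,atz(S,m(*p),z).round(3))
for k,p,z in[("deck front",(285,592),.008),("deck right",(447,543),.008)]: print(k,atz(I,g(*p),z).round(3))
print("tab",tri([(S,n(597,68)),(I,g(240,250))]))
print("tab z.151",atz(S,n(597,66),.151),atz(I,g(240,250),.151))
```

```text
blk left top [0.572 0.362 0.034]
blk front top [0.523 0.372 0.034]
blk right top [0.491 0.283 0.034]
plate topL [0.542 0.35  0.108]
plate topR [0.522 0.29  0.108]
tape c [0.447 0.215 0.035]
big bl [0.678 0.502 0.   ]
big br [0.612 0.447 0.   ]
deck front [ 0.356 -0.429  0.008]
deck right [ 0.494 -0.432  0.008]
tab (array([ 0.41703927, -0.19868991,  0.15374341]), [np.float64(1.4), np.float64(1.4)])
tab z.151 [ 0.41952706 -0.20606584  0.151     ] [ 0.41999971 -0.19458795  0.151     ]
```

Lookalikes (scene pixels): the plate in the orange-brown block (198,280), a freestanding plate (138,290), and a meter on the stack (180,140). The one in the block measures 63 mm wide and stands in a block of about 60x100, so it's the one. The freestanding plate is about 86 mm wide, so it's a decoy. I'll view the rig close up from two wrist positions.

```bash
python3 -m pendant '[{"dx":0.025,"dy":-0.0142,"dz":-0.009},{"dx":0.025,"dy":-0.0142,"dz":-0.009},{"dx":0.025,"dy":-0.0142,"dz":-0.009},{"dx":0.025,"dy":-0.0142,"dz":-0.009},{"dx":0.025,"dy":-0.0142,"dz":-0.009},{"dx":0.025,"dy":-0.0142,"dz":-0.009},{"dx":0.025,"dy":-0.0142,"dz":-0.009},{"dx":0.025,"dy":-0.0142,"dz":-0.009},{"dx":0.025,"dy":-0.0142,"dz":-0.009},{"dx":0.025,"dy":-0.0142,"dz":-0.009},{"dx":0,"dy":0},{"dx":0}]'
python3 -c "
from h import *
snap('wrist','w1')"
python3 -m pendant '[{"dx":0.015,"dy":-0.03},{"dx":0.015,"dy":-0.03},{"dx":0.015,"dy":-0.03},{"dx":0.015,"dy":-0.03},{"dx":0},{"dx":0}]'
python3 -c "
from h import *
snap('wrist','w2')
a=cv2.imread('pics/w1.png');b=cv2.imread('pics/w2.png');
cv2.imwrite('pics/m2.png',cv2.resize(a,(800,600),interpolation=cv2.INTER_CUBIC))
cv2.imwrite('pics/m3.png',cv2.resize(b,(800,600),interpolation=cv2.INTER_CUBIC))"
```

```text
invalid input
invalid input
```

View pics/m2.png

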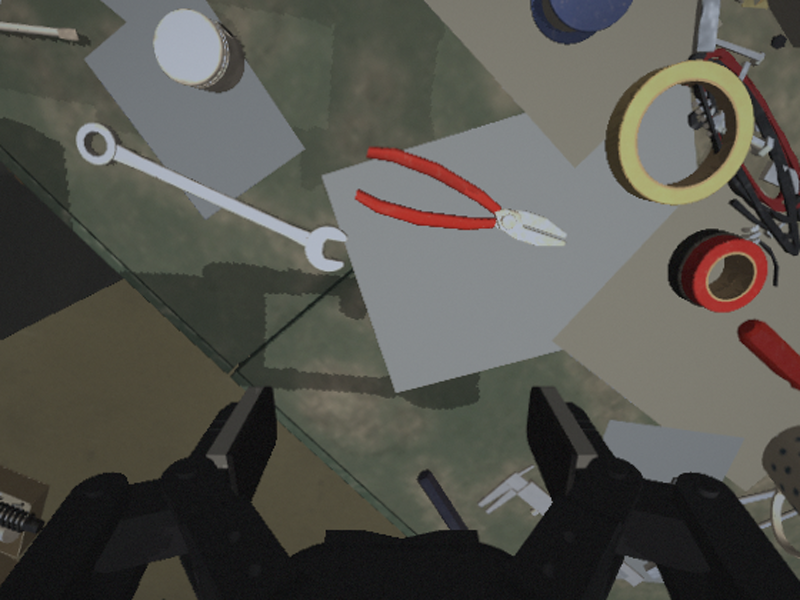

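View pics/m3.png

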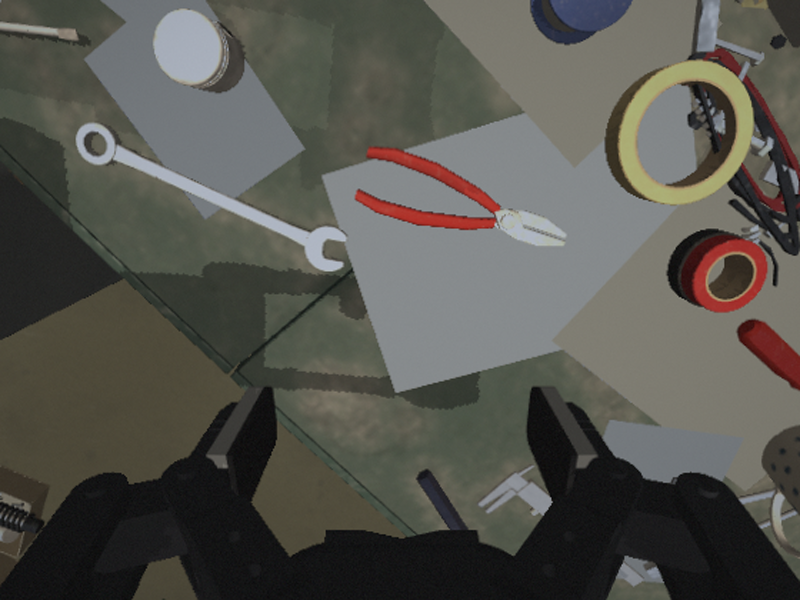

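Both pictures show the unmoved start view (tape, pliers, wrench), because the moves were refused. I'll try again with every key filled in.

```bash
python3 -m pendant '[{"dx":0.025,"dy":-0.0142,"dz":-0.009,"rx":0,"ry":0,"rz":0,"hand":0.085},{"dx":0.025,"dy":-0.0142,"dz":-0.009,"rx":0,"ry":0,"rz":0,"hand":0.085},{"dx":0.025,"dy":-0.0142,"dz":-0.009,"rx":0,"ry":0,"rz":0,"hand":0.085},{"dx":0.025,"dy":-0.0142,"dz":-0.009,"rx":0,"ry":0,"rz":0,"hand":0.085},{"dx":0.025,"dy":-0.0142,"dz":-0.009,"rx":0,"ry":0,"rz":0,"hand":0.085},{"dx":0.025,"dy":-0.0142,"dz":-0.009,"rx":0,"ry":0,"rz":0,"hand":0.085},{"dx":0.025,"dy":-0.0142,"dz":-0.009,"rx":0,"ry":0,"rz":0,"hand":0.085},{"dx":0.025,"dy":-0.0142,"dz":-0.009,"rx":0,"ry":0,"rz":0,"hand":0.085}]'
```

```text
clock: 0.92
position: [0.3437, -0.3664, 0.3038]
ee_rot: [0.0, 0.985, 0.17, 0.0]
contact_force: [1.9, -0.3, 0.3]
width: 0.0852
gripper_force: 0.0
```

```bash
python3 -m pendant '[{"dx":0.034,"dy":-0.012,"dz":-0.015,"rx":0,"ry":0,"rz":0,"hand":0.085},{"dx":0.034,"dy":-0.012,"dz":-0.015,"rx":0,"ry":0,"rz":0,"hand":0.085},{"dx":0.034,"dy":-0.012,"dz":-0.015,"rx":0,"ry":0,"rz":0,"hand":0.085},{"dx":0.034,"dy":-0.012,"dz":-0.015,"rx":0,"ry":0,"rz":0,"hand":0.085},{"dx":0,"dy":0,"dz":0,"rx":0,"ry":0,"rz":0,"hand":0.085},{"dx":0,"dy":0,"dz":0,"rx":0,"ry":0,"rz":0,"hand":0.085}]'
python3 -c "
from h import *
snap('wrist','w1')"
python3 -m pendant '[{"dx":0.01,"dy":-0.03,"dz":0,"rx":0,"ry":0,"rz":0,"hand":0.085},{"dx":0.01,"dy":-0.03,"dz":0,"rx":0,"ry":0,"rz":0,"hand":0.085},{"dx":0.01,"dy":-0.03,"dz":0,"rx":0,"ry":0,"rz":0,"hand":0.085},{"dx":0.01,"dy":-0.03,"dz":0,"rx":0,"ry":0,"rz":0,"hand":0.085},{"dx":0,"dy":0,"dz":0,"rx":0,"ry":0,"rz":0,"hand":0.085},{"dx":0,"dy":0,"dz":0,"rx":0,"ry":0,"rz":0,"hand":0.085}]'
python3 -c "
from h import *
snap('wrist','w2')
a=cv2.imread('pics/w1.png');b=cv2.imread('pics/w2.png');
cv2.imwrite('pics/m4.png',np.hstack([cv2.resize(x,(400,300),interpolation=cv2.INTER_AREA) for x in (a,b)]))"
```

```text
clock: 1.42
position: [0.4565, -0.2758, 0.3639]
ee_rot: [0.001, 0.985, 0.172, 0.0]
contact_force: [-1.0, -0.8, -1.0]
width: 0.0852
gripper_force: 0.0
clock: 1.97
position: [0.4514, -0.1503, 0.363]
ee_rot: [0.0, 0.985, 0.17, -0.001]
contact_force: [-0.2, 0.0, -0.8]
width: 0.0849
gripper_force: 0.0
```

View pics/m4.png

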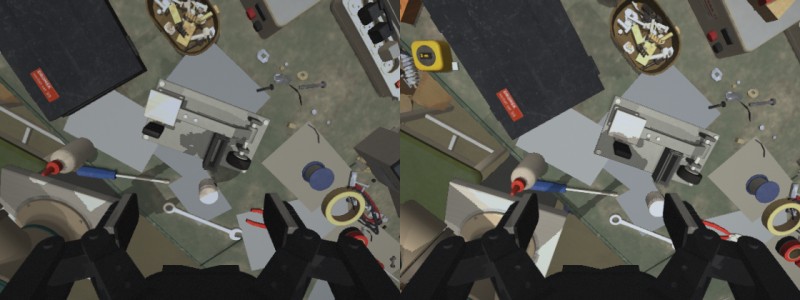

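w1 (left) and w2 (right) show the rig clear of the arm: deck, white coupler roof, black tab beside it, dark slot, and the wheel at the right end. I'll move to the plate next.

```bash
python3 -m pendant '[{"dx":0.0205,"dy":-0.0355,"dz":0,"rx":0,"ry":0,"rz":0,"hand":0.085},{"dx":0.0205,"dy":-0.0355,"dz":0,"rx":0,"ry":0,"rz":0,"hand":0.085},{"dx":0.0205,"dy":-0.0355,"dz":0,"rx":0,"ry":0,"rz":0,"hand":0.085},{"dx":0.0205,"dy":-0.0355,"dz":0,"rx":0,"ry":0,"rz":0,"hand":0.085},{"dx":0.0205,"dy":-0.0355,"dz":0,"rx":0,"ry":0,"rz":0,"hand":0.085},{"dx":0.0205,"dy":-0.0355,"dz":0,"rx":0,"ry":0,"rz":0,"hand":0.085},{"dx":0.0205,"dy":-0.0355,"dz":0,"rx":0,"ry":0,"rz":0,"hand":0.085},{"dx":0.0205,"dy":-0.0355,"dz":0,"rx":0,"ry":0,"rz":0,"hand":0.085},{"dx":0.0205,"dy":-0.0355,"dz":0,"rx":0,"ry":0,"rz":0,"hand":0.085},{"dx":0.0205,"dy":-0.0355,"dz":0,"rx":0,"ry":0,"rz":0,"hand":0.085},{"dx":0.0205,"dy":-0.0355,"dz":0,"rx":0,"ry":0,"rz":0,"hand":0.085},{"dx":0.0205,"dy":-0.0355,"dz":0,"rx":0,"ry":0,"rz":0,"hand":0.085}]'
python3 -m pendant '[{"dx":0,"dy":0,"dz":0,"rx":0,"ry":0,"rz":-6.4,"hand":0.085},{"dx":0,"dy":0,"dz":0,"rx":0,"ry":0,"rz":-6.4,"hand":0.085},{"dx":0,"dy":0,"dz":0,"rx":0,"ry":0,"rz":-6.4,"hand":0.085},{"dx":0,"dy":0,"dz":0,"rx":0,"ry":0,"rz":-6.4,"hand":0.085},{"dx":0,"dy":0,"dz":0,"rx":0,"ry":0,"rz":-6.4,"hand":0.085},{"dx":0,"dy":0,"dz":0,"rx":0,"ry":0,"rz":-6.4,"hand":0.085},{"dx":0,"dy":0,"dz":0,"rx":0,"ry":0,"rz":-6.4,"hand":0.085},{"dx":0,"dy":0,"dz":0,"rx":0,"ry":0,"rz":-6.4,"hand":0.085},{"dx":0,"dy":0,"dz":0,"rx":0,"ry":0,"rz":0,"hand":0.085},{"dx":0,"dy":0,"dz":0,"rx":0,"ry":0,"rz":0,"hand":0.085}]'
python3 -c "
from h import *
snap('wrist','w3')"
python3 -m pendant '[{"dx":0.03,"dy":0.02,"dz":0,"rx":0,"ry":0,"rz":0,"hand":0.085},{"dx":0.03,"dy":0.02,"dz":0,"rx":0,"ry":0,"rz":0,"hand":0.085},{"dx":0,"dy":0.02,"dz":0,"rx":0,"ry":0,"rz":0,"hand":0.085},{"dx":0,"dy":0.02,"dz":0,"rx":0,"ry":0,"rz":0,"hand":0.085},{"dx":0,"dy":0,"dz":0,"rx":0,"ry":0,"rz":0,"hand":0.085},{"dx":0,"dy":0,"dz":0,"rx":0,"ry":0,"rz":0,"hand":0.085}]'
python3 - <<'E'
from h import *
snap('wrist','w4'); snap('side','side1'); snap('scene','scene1')
B=np.array([.532,.32,.07]); Rg=np.array([.43,-.29,.06])
out=[]
for n,c,w in(("w1",Rg,(200,150)),("w2",Rg,(200,150)),("w3",B,(133,100)),("w4",B,(133,100))):
    im=cv2.imread(f"pics/{n}.png"); p=proj(load(n),c)[0]; x=int(np.clip(p[0]-w[0]/2,0,560-w[0]));y=int(np.clip(p[1]-w[1]/2,0,420-w[1]))
    print(n,p,x,y,w); out.append(cv2.resize(im[y:y+w[1],x:x+w[0]],(400,300),interpolation=cv2.INTER_CUBIC))
cv2.imwrite("pics/m5.png",np.vstack([np.hstack(out[:2]),np.hstack(out[2:])]))
E
```

```text
clock: 3.02
position: [0.5433, 0.3333, 0.3623]
ee_rot: [0.001, 0.986, 0.169, -0.0]
contact_force: [1.6, -0.6, 0.2]
width: 0.0851
gripper_force: 0.0
clock: 3.85
position: [0.5429, 0.3318, 0.3624]
ee_rot: [0.0, 0.817, 0.577, -0.001]
contact_force: [0.4, -0.6, 0.5]
width: 0.0849
gripper_force: 0.0
clock: 4.4
position: [0.638, 0.3628, 0.3618]
ee_rot: [-0.0, 0.816, 0.578, -0.001]
contact_force: [-0.1, -0.4, 0.3]
width: 0.0848
gripper_force: 0.0
w1 [283.77632217 182.95260796] 183 107 (200, 150)
w2 [363.53664475 206.79101471] 263 131 (200, 150)
w3 [276.39145851 174.43157575] 209 124 (133, 100)
w4 [223.26159202 214.81079313] 156 164 (133, 100)
```

View pics/m5.png

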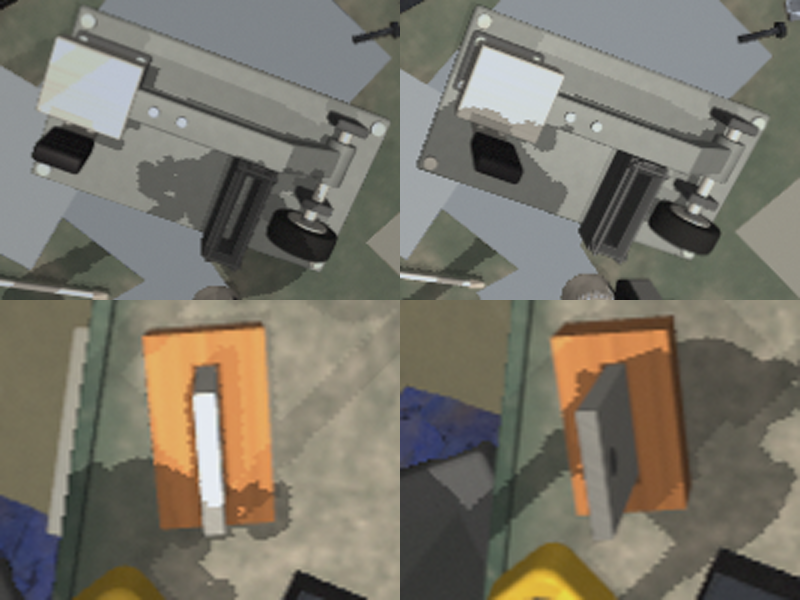

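w1 and w2 show the deck corners, roof, tab, slot and wheel. w3 and w4 show the plate's bright top edge and the block's top corners. Next I'll fit poses to these pixels.

```bash
cat > fit.py <<'E'
from h import *
from scipy.optimize import least_squares
C={n:load(n) for n in("w1","w2","w3","w4","side1","scene1")}
def px(n,x,y):
    o={"w1":(183,107,0,0,2),"w2":(263,131,400,0,2),"w3":(209,124,0,300,3.0075),"w4":(156,164,400,300,3.0075)}[n]
    return (o[0]+(x-o[2]+.5)/o[4]-.5,o[1]+(y-o[3]+.5)/o[4]-.5)
def place(p,m): c,s=np.cos(p[3]),np.sin(p[3]); m=np.array(m).reshape(-1,3); return m@np.array([[c,s,0],[-s,c,0],[0,0,1]])+p[:3]
def fit(obs,x0):
    f=lambda p:np.concatenate([proj(C[n],place(p,np.array(m)/1e3))[0]-px(n,*q) for n,m,q in obs])
    r=least_squares(f,x0,loss="soft_l1",x_scale=[.01,.01,.01,.1]); return r.x,f(r.x).reshape(-1,2)
rig=[("w1",(125,-58,8),(86,8)),("w1",(125,87,8),(33,172)),("w1",(-140,-58,8),(389,120)),("w1",(-140,87,8),(319,270)),
("w2",(125,-58,8),(476,6)),("w2",(125,87,8),(415,166)),("w2",(-140,-58,8),(771,116)),("w2",(-140,87,8),(694,260)),
("w1",(90,-15,95),(91,87)),("w2",(90,-15,95),(511,90))]
blk=[("w3",(-30,50,34),(145,335)),("w3",(30,50,34),(265,325)),("w3",(-30,-50,34),(162,527)),("w3",(30,-50,34),(273,525)),
("w4",(-30,50,34),(553,337)),("w4",(30,50,34),(668,319)),("w4",(30,-50,34),(687,505)),("w4",(-30,-50,34),(577,514))]
pl=[("w3",(-5,32,0),(193,392)),("w3",(5,32,0),(216,392)),("w3",(-5,-32,0),(203,536)),("w3",(5,-32,0),(226,535)),
("w4",(-5,32,0),(579,410)),("w4",(5,32,0),(600,408)),("w4",(-5,-32,0),(590,536)),("w4",(5,-32,0),(612,536))]
if __name__=="__main__":
    P={}
    for k,o,x0 in(("rig",rig,[.446,-.291,0,1.55]),("blk",blk,[.53,.32,0,-.33]),("pl",pl,[.53,.32,.108,-.33])):
        P[k],r=fit(o,x0); print(k,P[k].round(4),np.degrees(P[k][3]).round(2)); print(r.round(1).tolist())
    np.savez("P.npz",**P)
    box=lambda cx,cy,z,a,b:[(cx-a,cy-b,z),(cx+a,cy-b,z),(cx+a,cy+b,z),(cx-a,cy+b,z)]
    sh={"rig":[box(-7.5,14.5,8,132.5,72.5),box(-45,50,52,6.3,33.5),box(-45,50,44,6.3,33.5),box(90,-15,95,30,30)],"tab":0}
    out=[]
    tabc=None
    for n,c,w in(("w1",[.43,-.29,.06],(200,150)),("w2",[.43,-.29,.06],(200,150)),("side1",[.43,-.29,.06],(200,150)),("w4",[.532,.32,.07],(133,100))):
        im=cv2.imread(f"pics/{n}.png"); p=proj(C[n],c)[0]; x=int(np.clip(p[0]-w[0]/2,0,560-w[0]));y=int(np.clip(p[1]-w[1]/2,0,420-w[1])); s=400/w[0]
        cr=cv2.resize(im[y:y+w[1],x:x+w[0]],(400,300),interpolation=cv2.INTER_CUBIC); print(n,x,y)
        def dr(pose,b,col): 
            q=(proj(C[n],place(pose,np.array(b)/1e3))-[x,y])*s; cv2.polylines(cr,[(q*8).astype(int).reshape(-1,1,2)],True,col,1,cv2.LINE_AA,3)
        for b,col in zip(sh["rig"],[(0,255,0),(0,0,255),(0,255,255),(255,0,255)]): dr(P["rig"],b,col)
        dr(P["blk"],box(0,0,34,30,50),(255,0,0)); dr(P["blk"],box(0,0,34,6.5,33.5),(0,255,255)); dr(P["pl"],box(0,0,0,5,32),(0,0,255))
        out.append(cr)
    cv2.imwrite("pics/m6.png",np.vstack([np.hstack(out[:2]),np.hstack(out[2:])]))
E
python3 fit.py
```

```text
rig [ 0.4375 -0.2929 -0.0075  1.5629] 89.55
[[-1.5, -2.3], [-0.1, 0.2], [1.5, 0.1], [0.8, 0.5], [0.7, -1.1], [0.6, -0.0], [-1.0, -0.4], [-2.2, -0.5], [0.5, 0.6], [-0.4, 2.3]]
blk [ 0.5361  0.3217 -0.0021 -0.2744] -15.72
[[-0.5, -0.2], [-0.0, 0.3], [-0.4, 0.1], [0.5, -1.6], [-0.2, -0.6], [0.1, 2.8], [0.0, 0.6], [0.4, -0.3]]
pl [ 0.5352  0.321   0.103  -0.2963] -16.98
[[0.2, 0.2], [0.3, -0.1], [-0.7, -0.3], [-0.9, -0.3], [-0.4, -0.4], [-0.1, -0.1], [1.0, 0.8], [0.7, 0.5]]
w1 183 107
w2 263 131
side1 199 195
w4 156 164
```

View pics/m6.png

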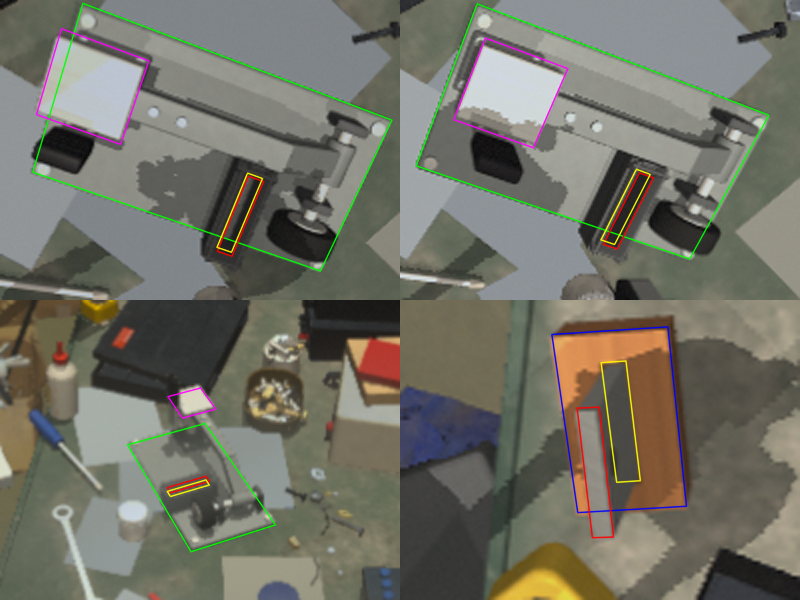

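The overlay shows the deck, roof, slot and plate outlines all landing on their features. I'll refit with the heights fixed to see how far x and y shift, then compute the grasp offset.

```bash
cat > go.py <<'E'
from h import *
def delta(t,yaw,verbose=1):
    "shift in tool axes to TCP t, and rz so tool y has angle yaw (deg, mod 180)"
    s=manip.get_state(); M=rot(s["ee_rot"]); d=M.T@(np.array(t)-s["position"])
    a=np.degrees(np.arctan2(M[1,1],M[0,1])); w=(yaw-a+90)%180-90
    print("clk",round(s["clock"],2),"pos",s["position"].round(4),"d tool mm",(d*1e3).round(1),"rz",round(-w,2),"tilt",M[2].round(4),"w",round(s["width"],4),"F",s["contact_force"].round(1))
E
python3 - <<'E'
from fit import *
for k,o,x0,z in(("rig",rig,[.446,-.291,1.55],0),("blk",blk,[.53,.32,-.33],0),("pl",pl,[.53,.32,-.33],.108)):
    f=lambda p:np.concatenate([proj(C[n],place([p[0],p[1],z,p[2]],np.array(m)/1e3))[0]-px(n,*q) for n,m,q in o])
    r=least_squares(f,x0,loss="soft_l1",x_scale=[.01,.01,.1]); print(k,r.x[:2].round(4),np.degrees(r.x[2]).round(2),r.cost)
from go import delta
delta([.535,.321,.20],-17)
E
```

```text
rig [ 0.4392 -0.2919] 89.54 12.795033285078878
blk [0.5365 0.3221] -15.73 3.991717609270749
pl [0.5361 0.3222] -16.99 2.6834575660031335
clk 4.55 pos [0.6362 0.3637 0.3637] d tool mm [-73.7 -81.4 163.7] rz -2.25 tilt [ 2.e-04 -3.e-04 -1.e+00] w 0.0848 F [ 0.5 -0.2 -0.1]
```

```bash
python3 -m pendant '[{"dx":-0.0182,"dy":-0.0203,"dz":0.03,"rx":0,"ry":0,"rz":0,"hand":0.085},{"dx":-0.0182,"dy":-0.0203,"dz":0.03,"rx":0,"ry":0,"rz":0,"hand":0.085},{"dx":-0.0182,"dy":-0.0203,"dz":0.03,"rx":0,"ry":0,"rz":0,"hand":0.06},{"dx":-0.0182,"dy":-0.0203,"dz":0.03,"rx":0,"ry":0,"rz":0,"hand":0.06},{"dx":0,"dy":0,"dz":0.03,"rx":0,"ry":0,"rz":-2.8,"hand":0.06},{"dx":0,"dy":0,"dz":0.014,"rx":0,"ry":0,"rz":0,"hand":0.06},{"dx":0,"dy":0,"dz":0,"rx":0,"ry":0,"rz":0,"hand":0.06},{"dx":0,"dy":0,"dz":0,"rx":0,"ry":0,"rz":0,"hand":0.06}]' 40
python3 - <<'E'
from h import *
from go import delta
delta([.5357,.3218,.0695],-16.5)
snap("wrist","w5")
im=cv2.imread("pics/w5.png"); c=load("w5")
for P in([.5357,.3218,.108],[.5365,.3221,.034]): print(proj(c,P))
E
```

```text
clock: 5.22
position: [0.5354, 0.3218, 0.1998]
ee_rot: [-0.0, 0.801, 0.599, -0.0]
contact_force: [0.6, 0.2, 1.6]
width: 0.0604
gripper_force: 0.0
clk 5.22 pos [0.5354 0.3218 0.1998] d tool mm [1.000e-01 3.000e-01 1.303e+02] rz 0.09 tilt [-0.e+00 -1.e-04 -1.e+00] w 0.0604 F [0.6 0.2 1.6]
[[281.23158563 213.04266169]]
[[281.78303399 187.84707881]]
```

```bash
python3 -m pendant '[{"dx":0,"dy":0,"dz":0.026,"rx":0,"ry":0,"rz":0,"hand":0.06},{"dx":0,"dy":0,"dz":0.026,"rx":0,"ry":0,"rz":0,"hand":0.06},{"dx":0,"dy":0,"dz":0.026,"rx":0,"ry":0,"rz":0,"hand":0.06},{"dx":0,"dy":0,"dz":0.026,"rx":0,"ry":0,"rz":0,"hand":0.06},{"dx":0,"dy":0,"dz":0.026,"rx":0,"ry":0,"rz":0,"hand":0.04},{"dx":0,"dy":0,"dz":0,"rx":0,"ry":0,"rz":0,"hand":0.02},{"dx":0,"dy":0,"dz":0,"rx":0,"ry":0,"rz":0,"hand":0.01},{"dx":0,"dy":0,"dz":0,"rx":0,"ry":0,"rz":0,"hand":0.0},{"dx":0,"dy":0,"dz":0,"rx":0,"ry":0,"rz":0,"hand":0.0},{"dx":0,"dy":0,"dz":0,"rx":0,"ry":0,"rz":0,"hand":0.0},{"dx":0,"dy":0,"dz":0,"rx":0,"ry":0,"rz":0,"hand":0.0}]' 60
```

```text
clock: 6.18
position: [0.5375, 0.3227, 0.0717]
ee_rot: [0.0, 0.801, 0.599, 0.002]
contact_force: [-0.4, 0.8, 6.4]
width: 0.0094
gripper_force: 61.9
```

```bash
python3 -m pendant '[{"dx":0,"dy":0,"dz":-0.01,"rx":0,"ry":0,"rz":0,"hand":0.0},{"dx":0,"dy":0,"dz":-0.015,"rx":0,"ry":0,"rz":0,"hand":0.0},{"dx":0,"dy":0,"dz":-0.025,"rx":0,"ry":0,"rz":0,"hand":0.0},{"dx":0,"dy":0,"dz":-0.03,"rx":0,"ry":0,"rz":0,"hand":0.0},{"dx":0,"dy":0,"dz":-0.03,"rx":0,"ry":0,"rz":0,"hand":0.0},{"dx":0,"dy":0,"dz":-0.03,"rx":0,"ry":0,"rz":0,"hand":0.0},{"dx":0,"dy":0,"dz":-0.03,"rx":0,"ry":0,"rz":0,"hand":0.0},{"dx":0,"dy":0,"dz":-0.02,"rx":0,"ry":0,"rz":0,"hand":0.0},{"dx":0,"dy":0,"dz":-0.01,"rx":0,"ry":0,"rz":0,"hand":0.0},{"dx":0,"dy":0,"dz":0,"rx":0,"ry":0,"rz":0,"hand":0.0},{"dx":0,"dy":0,"dz":0,"rx":0,"ry":0,"rz":0,"hand":0.0}]'
python3 - <<'E'
from h import *
from go import delta
delta([.3888,-.3365,.27],-90.5)
snap("wrist","w6")
E
```

```text
clock: 7.1
position: [0.536, 0.3214, 0.269]
ee_rot: [0.0, 0.801, 0.599, -0.0]
contact_force: [-0.0, 0.1, -2.3]
width: 0.0094
gripper_force: 60.8
clk 7.1 pos [0.536  0.3214 0.269 ] d tool mm [-672.6   44.8   -0.7] rz 74.08 tilt [-5.e-04 -0.e+00 -1.e+00] w 0.0094 F [-0.   0.1 -2.3]
```

```bash
python3 -m pendant '[{"dx":-0.02,"dy":0.001,"dz":0,"rx":0,"ry":0,"rz":0,"hand":0.0},{"dx":-0.037,"dy":0.0025,"dz":0,"rx":0,"ry":0,"rz":0,"hand":0.0},{"dx":-0.037,"dy":0.0025,"dz":0,"rx":0,"ry":0,"rz":0,"hand":0.0},{"dx":-0.037,"dy":0.0025,"dz":0,"rx":0,"ry":0,"rz":0,"hand":0.0},{"dx":-0.037,"dy":0.0025,"dz":0,"rx":0,"ry":0,"rz":0,"hand":0.0},{"dx":-0.037,"dy":0.0025,"dz":0,"rx":0,"ry":0,"rz":0,"hand":0.0},{"dx":-0.037,"dy":0.0025,"dz":0,"rx":0,"ry":0,"rz":0,"hand":0.0},{"dx":-0.037,"dy":0.0025,"dz":0,"rx":0,"ry":0,"rz":0,"hand":0.0},{"dx":-0.037,"dy":0.0025,"dz":0,"rx":0,"ry":0,"rz":0,"hand":0.0},{"dx":-0.037,"dy":0.0025,"dz":0,"rx":0,"ry":0,"rz":0,"hand":0.0},{"dx":-0.037,"dy":0.0025,"dz":0,"rx":0,"ry":0,"rz":0,"hand":0.0},{"dx":-0.037,"dy":0.0025,"dz":0,"rx":0,"ry":0,"rz":0,"hand":0.0}]'
python3 -m pendant '[{"dx":-0.037,"dy":0.0025,"dz":0,"rx":0,"ry":0,"rz":0,"hand":0.0},{"dx":-0.037,"dy":0.0025,"dz":0,"rx":0,"ry":0,"rz":0,"hand":0.0},{"dx":-0.037,"dy":0.0025,"dz":0,"rx":0,"ry":0,"rz":0,"hand":0.0},{"dx":-0.037,"dy":0.0025,"dz":0,"rx":0,"ry":0,"rz":0,"hand":0.0},{"dx":-0.037,"dy":0.0025,"dz":0,"rx":0,"ry":0,"rz":0,"hand":0.0},{"dx":-0.03,"dy":0.0025,"dz":0,"rx":0,"ry":0,"rz":0,"hand":0.0},{"dx":-0.015,"dy":0,"dz":0,"rx":0,"ry":0,"rz":0,"hand":0.0}]'
python3 -m pendant '[{"dx":0,"dy":0,"dz":0,"rx":0,"ry":0,"rz":4.1,"hand":0.0},{"dx":0,"dy":0,"dz":0,"rx":0,"ry":0,"rz":7,"hand":0.0},{"dx":0,"dy":0,"dz":0,"rx":0,"ry":0,"rz":7,"hand":0.0},{"dx":0,"dy":0,"dz":0,"rx":0,"ry":0,"rz":7,"hand":0.0},{"dx":0,"dy":0,"dz":0,"rx":0,"ry":0,"rz":7,"hand":0.0},{"dx":0,"dy":0,"dz":0,"rx":0,"ry":0,"rz":7,"hand":0.0},{"dx":0,"dy":0,"dz":0,"rx":0,"ry":0,"rz":7,"hand":0.0},{"dx":0,"dy":0,"dz":0,"rx":0,"ry":0,"rz":7,"hand":0.0},{"dx":0,"dy":0,"dz":0,"rx":0,"ry":0,"rz":7,"hand":0.0},{"dx":0,"dy":0,"dz":0,"rx":0,"ry":0,"rz":7,"hand":0.0},{"dx":0,"dy":0,"dz":0,"rx":0,"ry":0,"rz":4,"hand":0.0},{"dx":0,"dy":0,"dz":0,"rx":0,"ry":0,"rz":3,"hand":0.0}]'
python3 -m pendant '[{"dx":-0.02,"dy":-0.02,"dz":0,"rx":0,"ry":0,"rz":0,"hand":0.0},{"dx":-0.02,"dy":-0.015,"dz":0,"rx":0,"ry":0,"rz":0,"hand":0.0},{"dx":-0.02,"dy":0,"dz":0,"rx":0,"ry":0,"rz":0,"hand":0.0},{"dx":0,"dy":0,"dz":0,"rx":0,"ry":0,"rz":0,"hand":0.0},{"dx":0,"dy":0,"dz":0,"rx":0,"ry":0,"rz":0,"hand":0.0},{"dx":0,"dy":0,"dz":0,"rx":0,"ry":0,"rz":0,"hand":0.0}]'
python3 - <<'E'
from go import *
delta([.3888,-.3365,.20],-90.5); snap("wrist","w7")
E
python3 -m pendant '[{"dx":0.015,"dy":0.03,"dz":0.03,"rx":0,"ry":0,"rz":0,"hand":0.0},{"dx":0.015,"dy":0.03,"dz":0.02,"rx":0,"ry":0,"rz":0,"hand":0.0},{"dx":0,"dy":0,"dz":0,"rx":0,"ry":0,"rz":0,"hand":0.0},{"dx":0,"dy":0,"dz":0,"rx":0,"ry":0,"rz":0,"hand":0.0},{"dx":0,"dy":0,"dz":0,"rx":0,"ry":0,"rz":0,"hand":0.0}]'
python3 - <<'E'
from go import *
delta([.3888,-.3365,.20],-90.5); snap("wrist","w8")
out=[]
for n in("w7","w8"):
    im=cv2.imread(f"pics/{n}.png"); p=proj(load(n),[.39,-.336,.05])[0]; x=int(np.clip(p[0]-100,0,360));y=int(np.clip(p[1]-130,0,120)); print(n,p,x,y)
    out.append(cv2.resize(im[y:y+300,x:x+200],(400,600),interpolation=cv2.INTER_CUBIC))
cv2.imwrite("pics/m7.png",np.hstack(out))
E
```

```text
clock: 8.15
position: [0.441, -0.0971, 0.2673]
ee_rot: [-0.002, 0.801, 0.599, -0.001]
contact_force: [0.3, -1.0, -1.5]
width: 0.0091
gripper_force: 60.8
clock: 8.73
position: [0.3906, -0.3241, 0.2669]
ee_rot: [-0.001, 0.802, 0.598, -0.001]
contact_force: [-0.1, 0.1, -1.3]
width: 0.0091
gripper_force: 60.8
clock: 9.73
position: [0.3914, -0.32, 0.267]
ee_rot: [-0.002, 1.0, -0.006, -0.002]
contact_force: [-0.9, -0.8, -1.8]
width: 0.0092
gripper_force: 60.8
clock: 10.23
position: [0.3327, -0.2852, 0.2683]
ee_rot: [-0.001, 1.0, -0.005, -0.0]
contact_force: [0.3, 0.1, -1.8]
width: 0.009
gripper_force: 60.9
clk 10.23 pos [ 0.3327 -0.2852  0.2683] d tool mm [56.7 50.8 68.2] rz -0.04 tilt [-6.0e-04 -1.1e-03 -1.0e+00] w 0.009 F [ 0.3  0.1 -1.8]
clock: 10.7
position: [0.3612, -0.3431, 0.2208]
ee_rot: [-0.001, 1.0, -0.004, -0.001]
contact_force: [-0.9, -0.1, -0.6]
width: 0.0091
gripper_force: 60.7
clk 10.7 pos [ 0.3612 -0.3431  0.2208] d tool mm [27.6 -6.8 20.8] rz -0.01 tilt [-0.0013 -0.002  -1.    ] w 0.0091 F [-0.9 -0.1 -0.6]
w7 [326.24946232 125.81772954] 226 0
w8 [274.37528612 158.92364181] 174 28
```

View pics/m7.png

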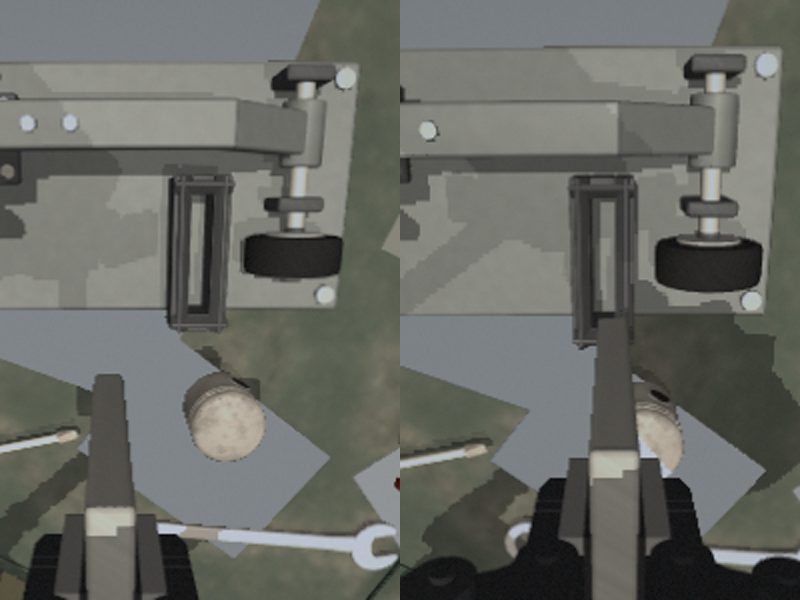

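Both views show the slot (w7 rim about 170–233 x 178–327; floor strip x 190–207), the wheel, and the held plate edge-on at the bottom (lower far edge w7 (94–123,375)). The piston stands off to the side. I'll fit the rig from these and place the plate in the tool frame.

```bash
cat > fit2.py <<'E'
from go import *
from fit import place
from scipy.optimize import least_squares
off={"w7":(226,0,0),"w8":(174,28,400)}; C={n:load(n) for n in off}
px=lambda n,x,y:np.array([off[n][0]+(x-off[n][2]+.5)/2-.5,off[n][1]+(y+.5)/2-.5])
deck=[("w7",(-140,-58,8),(358,63)),("w7",(-140,87,8),(333,310)),("w8",(-140,-58,8),(781,47)),("w8",(-140,87,8),(764,314))]
rim=[("w7",(-28.7,6.5,52),(233,178)),("w7",(-61.3+32.6,93.5,52),(227,327)),("w7",(-28.7-32.6,6.5,52),(233,178))][:0]
# image right = rig -x
rim=[("w7",(-61.3,6.5,52),(233,178)),("w7",(-61.3,93.5,52),(227,326)),("w7",(-28.7,6.5,52),(174,178)),("w7",(-28.7,93.5,52),(170,326)),
("w8",(-61.3,6.5,52),(635,178)),("w8",(-28.7,6.5,52),(571,178))]
for nm,o in(("deck",deck),("rim",rim),("both",deck+rim)):
    for zf in(0,1):
        f=lambda p:np.concatenate([proj(C[n],place([p[0],p[1],p[3] if zf else 0,p[2]],np.array(m)/1e3))[0]-px(n,*q) for n,m,q in o])
        r=least_squares(f,[.439,-.292,1.56,0],loss="soft_l1",x_scale=[.01,.01,.1,.01]); s=place([r.x[0],r.x[1],0,r.x[2]],[-.045,.05,0])[0]
        print(nm,zf,r.x.round(4),np.degrees(r.x[2]).round(2),"slot",s[:2].round(4),"cost",round(r.cost,1)); 
    print(f(r.x).reshape(-1,2).round(1).tolist())
# plate in tool frame
s=manip.get_state(); M=rot(s["ee_rot"])
for z,q in((.0637,(108.5,375)),(-.0363,(109.5,510))):
    K,D,T=C["w7"]; im=manip.get_image("wrist"); o=np.array(im["mount"]); c=(K,D,o); print("plate far edge in tool",atz(c,px("w7",*q),z).round(4), atz(c,px("w7",q[0]-15,q[1]),z).round(4),atz(c,px("w7",q[0]+15,q[1]),z).round(4))
g=cv2.cvtColor(cv2.imread("pics/w7.png"),cv2.COLOR_BGR2GRAY)
for y in(105,120,135,150): print(y,g[y-3:y+4,305:346].mean(0).astype(int).tolist())
E
python3 fit2.py
```

```text
deck 0 [ 0.4366 -0.2896  1.5699  0.    ] 89.95 slot [ 0.3866 -0.3345] cost 1.5
deck 1 [ 0.437  -0.291   1.5688 -0.005 ] 89.88 slot [ 0.3869 -0.3359] cost 0.2
[[-0.2, -0.0], [0.3, -0.4], [0.2, 0.1], [-0.3, 0.3]]
rim 0 [ 0.4378 -0.2916  1.5636  0.    ] 89.59 slot [ 0.3875 -0.3362] cost 10.0
rim 1 [ 0.4365 -0.2927  1.5777 -0.0204] 90.39 slot [ 0.3868 -0.3381] cost 3.0
[[-1.2, -0.6], [-1.2, 0.9], [-0.3, -0.3], [0.7, 1.2], [0.6, -0.6], [0.7, -0.0]]
both 0 [ 0.4374 -0.2908  1.5669  0.    ] 89.78 slot [ 0.3872 -0.3356] cost 14.2
both 1 [ 0.4373 -0.2922  1.5679 -0.0092] 89.84 slot [ 0.3871 -0.3371] cost 6.4
[[-0.5, 0.6], [0.1, -1.1], [0.4, 0.5], [-0.1, -0.8], [0.2, -1.1], [-0.7, 2.6], [0.2, -1.0], [0.4, 2.7], [0.4, -0.1], [-0.6, 0.1]]
plate far edge in tool [ 0.0286 -0.001   0.0637] [ 0.0286 -0.0061  0.0637] [0.0286 0.0041 0.0637]
plate far edge in tool [ 0.0293 -0.0005 -0.0363] [ 0.0293 -0.0034 -0.0363] [ 0.0293  0.0023 -0.0363]
105 [143, 131, 128, 129, 113, 55, 28, 41, 93, 95, 56, 75, 90, 64, 60, 58, 83, 141, 144, 144, 144, 129, 128, 71, 31, 30, 31, 30, 61, 61, 63, 65, 65, 100, 80, 90, 104, 145, 145, 145, 145]
120 [142, 132, 128, 127, 89, 44, 31, 72, 92, 66, 58, 81, 81, 65, 60, 61, 129, 143, 143, 143, 129, 128, 106, 46, 30, 30, 29, 66, 63, 63, 65, 65, 92, 80, 84, 93, 144, 138, 129, 128, 128]
135 [143, 130, 126, 127, 74, 32, 29, 82, 89, 61, 76, 91, 69, 61, 61, 78, 133, 141, 127, 124, 124, 124, 65, 33, 31, 32, 54, 63, 64, 65, 67, 78, 84, 77, 90, 140, 142, 142, 142, 142, 138]
150 [138, 127, 121, 104, 58, 30, 55, 91, 89, 61, 79, 83, 69, 62, 65, 101, 107, 108, 108, 108, 107, 78, 42, 30, 31, 36, 61, 65, 66, 67, 70, 87, 76, 86, 126, 137, 137, 137, 136, 137, 137]
```

Run:
```python
from h import *
g={n:cv2.cvtColor(cv2.imread(f"pics/{n}.png"),cv2.COLOR_BGR2GRAY).astype(int) for n in("w7","w8")}
C={n:load(n) for n in g}
for c,r in((326.85,105),(326.1,120),(325.54,135),(325.0,150)): print("w7 slot ctr",atz(C["w7"],(c,r),.044).round(4))
for r in(130,145,160,175): print("w8 row",r,g["w8"][r-2:r+3,255:300].mean(0).astype(int).tolist())
print("w7 col",g["w7"][82:172,321:328].mean(1).astype(int).tolist())
print("w8 col",g["w8"][110:192,275:280].mean(1).astype(int).tolist())
for r in(195,225,245): print("plate row",r,g["w8"][r-1:r+2,265:300].mean(0).astype(int).tolist())
print("plate col",g["w8"][180:192,278:284].mean(1).astype(int).tolist(),g["w8"][248:260,278:284].mean(1).astype(int).tolist())
```

```text
w7 slot ctr [ 0.4123 -0.3367  0.044 ]
w7 slot ctr [ 0.396  -0.3364  0.044 ]
w7 slot ctr [ 0.3793 -0.3364  0.044 ]
w7 slot ctr [ 0.362  -0.3363  0.044 ]
w8 row 130 [123, 124, 123, 100, 81, 86, 74, 73, 66, 56, 53, 52, 51, 44, 39, 65, 74, 73, 74, 101, 111, 110, 110, 111, 111, 112, 87, 60, 57, 58, 58, 81, 77, 53, 79, 78, 64, 71, 113, 125, 125, 124, 125, 125, 125]
w8 row 145 [122, 123, 123, 123, 95, 84, 65, 66, 77, 64, 53, 53, 52, 52, 38, 63, 73, 73, 75, 112, 124, 124, 124, 125, 123, 123, 90, 60, 57, 58, 57, 81, 76, 53, 77, 75, 81, 84, 126, 139, 139, 140, 140, 129, 124]
w8 row 160 [133, 125, 121, 122, 96, 82, 77, 73, 78, 64, 55, 54, 53, 53, 36, 54, 70, 85, 89, 126, 138, 138, 126, 121, 121, 121, 92, 66, 63, 64, 62, 88, 83, 59, 84, 81, 87, 91, 128, 140, 139, 139, 139, 137, 131]
w8 row 175 [136, 137, 136, 135, 109, 81, 80, 68, 72, 68, 58, 55, 54, 53, 40, 46, 66, 85, 90, 91, 127, 139, 128, 122, 120, 120, 93, 67, 63, 65, 64, 88, 83, 66, 62, 55, 82, 91, 91, 91, 91, 91, 91, 91, 90]
w7 col [85, 76, 76, 75, 75, 68, 89, 81, 69, 85, 81, 56, 55, 53, 55, 67, 84, 83, 84, 103, 128, 128, 129, 131, 131, 1
[... 591 characters left out ...]
28, 128, 128, 129, 127, 126, 127, 127, 128, 120, 120, 120, 119, 118, 98, 37, 35, 36, 64, 76, 76, 76, 75]
plate row 195 [63, 55, 58, 61, 62, 61, 62, 68, 74, 76, 77, 76, 76, 75, 75, 74, 75, 74, 75, 75, 74, 72, 66, 53, 47, 46, 62, 69, 70, 70, 68, 64, 64, 63, 64]
plate row 225 [128, 129, 128, 129, 129, 97, 77, 78, 78, 77, 76, 77, 76, 76, 77, 76, 76, 76, 76, 77, 77, 76, 77, 73, 69, 64, 82, 88, 89, 89, 88, 88, 86, 91, 82]
plate row 245 [128, 128, 128, 128, 97, 79, 79, 79, 78, 77, 77, 77, 77, 78, 78, 77, 78, 78, 78, 79, 78, 78, 77, 76, 77, 73, 69, 70, 161, 182, 179, 175, 170, 168, 171]
plate col [99, 99, 99, 87, 49, 48, 48, 68, 75, 75, 74, 74] [77, 78, 78, 69, 73, 118, 154, 165, 173, 181, 182, 183]
```

Run:
```python
from go import *
C={n:load(n) for n in("w7","w8")}
for r in(130,145,160,175): print("w8",atz(C["w8"],(274.75,r),.044).round(4))
for i in(156.5-82,18.8,14.7): print("w7 end",i,atz(C["w7"],(325,82+i),.044).round(4))
for i in(76.5,73.3,13.5,16.6): print("w8 end",i,atz(C["w8"],(277,110+i),.044).round(4))
delta([.3665,-.3382,.125],-90.5)
```

```text
w8 [ 0.4179 -0.3367  0.044 ]
w8 [ 0.4031 -0.3365  0.044 ]
w8 [ 0.3878 -0.3362  0.044 ]
w8 [ 0.3721 -0.336   0.044 ]
w7 end 74.5 [ 0.3544 -0.3366  0.044 ]
w7 end 18.8 [ 0.4168 -0.3345  0.044 ]
w7 end 14.7 [ 0.4211 -0.3344  0.044 ]
w8 end 76.5 [ 0.3597 -0.3381  0.044 ]
w8 end 73.3 [ 0.3632 -0.3382  0.044 ]
w8 end 13.5 [ 0.4242 -0.339   0.044 ]
w8 end 16.6 [ 0.4212 -0.339   0.044 ]
clk 10.85 pos [ 0.3611 -0.3428  0.2223] d tool mm [ 5.3 -4.7 97.3] rz 0.01 tilt [ 7.e-04  6.e-04 -1.e+00] w 0.0094 F [-0.4  0.4 -2.4]
```

```bash
python3 -m pendant '[{"dx":0.001,"dy":-0.0047,"dz":0.02,"rx":0,"ry":0,"rz":0,"hand":0.0},{"dx":0.001,"dy":0,"dz":0.025,"rx":0,"ry":0,"rz":0,"hand":0.0},{"dx":0.001,"dy":0,"dz":0.025,"rx":0,"ry":0,"rz":0,"hand":0.0},{"dx":0.001,"dy":0,"dz":0.02,"rx":0,"ry":0,"rz":0,"hand":0.0},{"dx":0.001,"dy":0,"dz":0.005,"rx":0,"ry":0,"rz":0,"hand":0.0},{"dx":0,"dy":0,"dz":0,"rx":0,"ry":0,"rz":0,"hand":0.0},{"dx":0,"dy":0,"dz":0,"rx":0,"ry":0,"rz":0,"hand":0.0},{"dx":0,"dy":0,"dz":0,"rx":0,"ry":0,"rz":0,"hand":0.0}]'
python3 - <<'E'
from go import *
delta([.3915,-.3382,.125],-90.5); g=snap("wrist","w9")[0]
p=proj(load("w9"),[[.42,-.3363,.044],[.40,-.3363,.044],[.354,-.3363,.044]]);print(p)
g=cv2.cvtColor(g,cv2.COLOR_RGB2GRAY).astype(int)
for r in range(105,200,9): print(r,g[r-1:r+2,255:305].mean(0).astype(int).tolist())
for c in (272,280,288): print("col",c,g[70:195,c-2:c+3].mean(1).astype(int).tolist())
im=cv2.imread("pics/w9.png")
cv2.imwrite("pics/m9.png",cv2.resize(im[80:230,200:360],(640,600),interpolation=cv2.INTER_NEAREST))
E
```

```text
clock: 11.52
position: [0.3669, -0.3396, 0.1283]
ee_rot: [0.001, 1.0, -0.004, 0.001]
contact_force: [-0.7, -0.1, -1.0]
width: 0.0091
gripper_force: 60.6
clk 11.52 pos [ 0.3669 -0.3396  0.1283] d tool mm [24.6 -1.6  3.4] rz -0.01 tilt [ 0.0023  0.0029 -1.    ] w 0.0091 F [-0.7 -0.1 -1. ]
[[275.85822874 146.99831978]
 [276.24685658 174.24053702]
 [277.07347626 231.5910263 ]]
105 [142, 143, 143, 143, 142, 142, 143, 142, 143, 143, 142, 142, 142, 142, 142, 142, 142, 142, 143, 142, 142, 142, 143, 143, 144, 144, 144, 144, 144, 144, 144, 144, 145, 147, 133, 110, 103, 114, 114, 113, 114, 113, 112, 111, 111, 112, 110, 110, 110, 110]
114 [138, 138, 138, 138, 139, 138, 139, 138, 139, 139, 139, 141, 141, 141, 141, 141, 141, 141, 140, 140, 140, 140, 140, 140, 139, 140, 140, 140, 139, 141, 140, 140, 141, 134, 117, 96, 98, 102, 101, 111, 113, 110, 112, 112, 112, 109, 110, 109, 109, 110]
123 [78, 78, 78, 77, 77, 77, 77, 78, 77, 77, 77, 76, 77, 77, 77, 77, 77, 77, 77, 78, 76, 77, 77, 76, 77, 77, 77, 77, 76, 76, 76, 77, 76, 76, 77, 77, 77, 77, 76, 76, 76, 78, 77, 78, 78, 90, 95, 94, 105, 106]
132 [77, 
[... 2721 characters left out ...]
 125, 124, 124, 125, 125, 125, 125, 125, 125, 125, 125, 124, 124, 119, 118, 119, 119, 119, 119, 119, 119, 118, 89, 79, 78, 79, 79, 79, 79, 79]
col 288 [129, 128, 128, 128, 127, 127, 129, 128, 95, 116, 131, 145, 150, 149, 150, 149, 150, 149, 149, 149, 148, 148, 148, 148, 148, 148, 148, 148, 148, 147, 147, 146, 147, 143, 137, 137, 133, 129, 129, 129, 128, 127, 126, 126, 125, 126, 120, 105, 84, 70, 74, 77, 77, 76, 76, 76, 115, 108, 61, 38, 39, 40, 55, 59, 59, 60, 54, 70, 79, 84, 64, 54, 53, 54, 57, 59, 60, 60, 61, 60, 59, 60, 60, 60, 61, 61, 60, 61, 60, 61, 61, 61, 60, 61, 60, 62, 61, 61, 61, 61, 61, 61, 61, 61, 62, 61, 61, 61, 61, 62, 61, 61, 62, 61, 49, 45, 44, 44, 51, 51, 52, 53, 54, 54, 56]
```

Run:
```python
from go import *
K,D,T=load("w9"); m=np.array(manip.get_image("wrist")["mount"]); c=(K,D,m)
ps=np.array([manip.get_state()["position"] for _ in range(3)]);print(ps.round(4))
for z in(.0803,.0843,.0883): # TCP z .128 -> .044
    print(z,atz(c,(276.3,160),z).round(4),atz(c,(276.3,145.5),z).round(4))
print("plate bottom",atz(c,(279.7,187),.0637).round(4))
delta([.391,-.3373,.125],-90.5)
```

```text
[[ 0.3667 -0.3395  0.1281]
 [ 0.3667 -0.3395  0.1281]
 [ 0.3667 -0.3395  0.1281]]
0.0803 [ 0.0443 -0.0037  0.0803] [ 0.0545 -0.0036  0.0803]
0.0843 [ 0.0435 -0.0037  0.0843] [ 0.054  -0.0037  0.0843]
0.0883 [ 0.0428 -0.0038  0.0883] [ 0.0535 -0.0037  0.0883]
plate bottom [ 0.0288 -0.0012  0.0637]
clk 11.62 pos [ 0.3667 -0.3395  0.1281] d tool mm [24.3 -2.4  3.1] rz -0.01 tilt [ 0.002   0.0026 -1.    ] w 0.0095 F [ 0.3  0.9 -2.7]
```

```bash
python3 -m pendant '[{"dx":0.012,"dy":-0.0025,"dz":0,"rx":0,"ry":0,"rz":0,"hand":0.0},{"dx":0.0117,"dy":0,"dz":0,"rx":0,"ry":0,"rz":0,"hand":0.0},{"dx":0,"dy":0,"dz":0,"rx":0,"ry":0,"rz":0,"hand":0.0},{"dx":0,"dy":0,"dz":0.005,"rx":0,"ry":0,"rz":0,"hand":0.0},{"dx":0,"dy":0,"dz":0.005,"rx":0,"ry":0,"rz":0,"hand":0.0},{"dx":0,"dy":0,"dz":0.005,"rx":0,"ry":0,"rz":0,"hand":0.0},{"dx":0,"dy":0,"dz":0.004,"rx":0,"ry":0,"rz":0,"hand":0.0},{"dx":0,"dy":0,"dz":0,"rx":0,"ry":0,"rz":0,"hand":0.0},{"dx":0,"dy":0,"dz":0,"rx":0,"ry":0,"rz":0,"hand":0.0}]'
python3 -m pendant '[{"dx":0,"dy":0,"dz":0.003,"rx":0,"ry":0,"rz":0,"hand":0.0},{"dx":0,"dy":0,"dz":0.003,"rx":0,"ry":0,"rz":0,"hand":0.0},{"dx":0,"dy":0,"dz":0.003,"rx":0,"ry":0,"rz":0,"hand":0.0},{"dx":0,"dy":0,"dz":0,"rx":0,"ry":0,"rz":0,"hand":0.0}]'
```

```text
clock: 12.37
position: [0.3894, -0.3366, 0.1071]
ee_rot: [0.0, 1.0, -0.005, -0.0]
contact_force: [-0.3, -1.3, -1.8]
width: 0.0092
gripper_force: 60.8
clock: 12.7
position: [0.3896, -0.3365, 0.098]
ee_rot: [0.0, 1.0, -0.004, -0.0]
contact_force: [0.5, -1.5, -3.0]
width: 0.0095
gripper_force: 60.9
```

```bash
python3 -m pendant '[{"dx":0,"dy":0,"dz":0.004,"rx":0,"ry":0,"rz":0,"hand":0.0},{"dx":0,"dy":0,"dz":0.004,"rx":0,"ry":0,"rz":0,"hand":0.0},{"dx":0,"dy":0,"dz":0.004,"rx":0,"ry":0,"rz":0,"hand":0.0},{"dx":0,"dy":0,"dz":0.004,"rx":0,"ry":0,"rz":0,"hand":0.0},{"dx":0,"dy":0,"dz":0.004,"rx":0,"ry":0,"rz":0,"hand":0.0},{"dx":0,"dy":0,"dz":0,"rx":0,"ry":0,"rz":0,"hand":0.0}]'
python3 -m pendant '[{"dx":0,"dy":0,"dz":0.002,"rx":0,"ry":0,"rz":0,"hand":0.0},{"dx":0,"dy":0,"dz":0.002,"rx":0,"ry":0,"rz":0,"hand":0.0},{"dx":0,"dy":0,"dz":0.002,"rx":0,"ry":0,"rz":0,"hand":0.0},{"dx":0,"dy":0,"dz":0,"rx":0,"ry":0,"rz":0,"hand":0.0}]'
```

```text
clock: 13.2
position: [0.3895, -0.3364, 0.0776]
ee_rot: [-0.0, 1.0, -0.004, -0.0]
contact_force: [0.6, -2.3, -2.1]
width: 0.0094
gripper_force: 60.8
clock: 13.53
position: [0.3897, -0.3364, 0.0722]
ee_rot: [0.0, 1.0, -0.004, -0.0]
contact_force: [0.3, -1.1, -2.1]
width: 0.0091
gripper_force: 60.8
```

Nearly seated, with no contact force yet. I'll go down until it touches.

```bash
python3 -m pendant '[{"dx":0,"dy":0,"dz":0.0015,"rx":0,"ry":0,"rz":0,"hand":0.0},{"dx":0,"dy":0,"dz":0,"rx":0,"ry":0,"rz":0,"hand":0.0},{"dx":0,"dy":0,"dz":0,"rx":0,"ry":0,"rz":0,"hand":0.0}]'
python3 -m pendant '[{"dx":0,"dy":0,"dz":0.0015,"rx":0,"ry":0,"rz":0,"hand":0.0},{"dx":0,"dy":0,"dz":0,"rx":0,"ry":0,"rz":0,"hand":0.0},{"dx":0,"dy":0,"dz":0,"rx":0,"ry":0,"rz":0,"hand":0.0}]'
```

```text
clock: 13.78
position: [0.3898, -0.3365, 0.0717]
ee_rot: [0.0, 1.0, -0.004, 0.0]
contact_force: [-0.3, 0.6, 4.6]
width: 0.0095
gripper_force: 61.7
clock: 14.03
position: [0.3898, -0.3365, 0.0717]
ee_rot: [0.001, 1.0, -0.004, 0.0]
contact_force: [-3.0, 2.0, 15.5]
width: 0.0092
gripper_force: 63.4
```

```bash
python3 -m pendant '[{"dx":0,"dy":0,"dz":-0.002,"rx":0,"ry":0,"rz":0,"hand":0.0},{"dx":0,"dy":0,"dz":0,"rx":0,"ry":0,"rz":0,"hand":0.015},{"dx":0,"dy":0,"dz":0,"rx":0,"ry":0,"rz":0,"hand":0.03},{"dx":0,"dy":0,"dz":0,"rx":0,"ry":0,"rz":0,"hand":0.03},{"dx":0,"dy":0,"dz":0,"rx":0,"ry":0,"rz":0,"hand":0.03},{"dx":0,"dy":0,"dz":-0.01,"rx":0,"ry":0,"rz":0,"hand":0.03},{"dx":0,"dy":0,"dz":-0.02,"rx":0,"ry":0,"rz":0,"hand":0.03},{"dx":0,"dy":0,"dz":-0.03,"rx":0,"ry":0,"rz":0,"hand":0.03},{"dx":0,"dy":0,"dz":-0.035,"rx":0,"ry":0,"rz":0,"hand":0.03},{"dx":0,"dy":0,"dz":-0.035,"rx":0,"ry":0,"rz":0,"hand":0.03},{"dx":0,"dy":0,"dz":-0.03,"rx":0,"ry":0,"rz":0,"hand":0.04},{"dx":0,"dy":0,"dz":-0.02,"rx":0,"ry":0,"rz":0,"hand":0.05}]'
python3 -m pendant '[{"dx":-0.03,"dy":0,"dz":-0.02,"rx":0,"ry":0,"rz":0,"hand":0.05},{"dx":-0.02,"dy":0,"dz":0,"rx":0,"ry":0,"rz":0,"hand":0.05},{"dx":0,"dy":0,"dz":0,"rx":0,"ry":0,"rz":0,"hand":0.05},{"dx":0,"dy":0,"dz":0,"rx":0,"ry":0,"rz":0,"hand":0.05}]'
python3 - <<'E'
from go import *
snap("wrist","w10"); snap("side","side2")
delta([.418,-.2,.22],0)
print(proj(load("w10"),[[.388,-.3365,.108],[.42,-.3365,.108],[.356,-.3365,.108],[.408,-.2,.151],[.438,-.2,.095]]))
E
```

```text
clock: 15.03
position: [0.3905, -0.3371, 0.2557]
ee_rot: [0.002, 1.0, -0.004, 0.002]
contact_force: [0.1, 0.2, -0.3]
width: 0.0494
gripper_force: 0.0
clock: 15.37
position: [0.3393, -0.3358, 0.2724]
ee_rot: [0.0, 1.0, -0.005, 0.001]
contact_force: [0.2, -0.5, -0.6]
width: 0.0499
gripper_force: 0.0
clk 15.47 pos [ 0.3401 -0.3358  0.2715] d tool mm [  76.6 -136.5   51.5] rz 89.47 tilt [ 6.e-04 -2.e-04 -1.e+00] w 0.0501 F [-0.6  0.4  0.4]
[[281.34507676 140.02150305]
 [280.98603425 105.42954781]
 [281.68098746 172.49987926]
 [116.33164976 124.3411629 ]
 [139.79435485  88.41140995]]
```

```bash
python3 -m pendant '[{"dx":0.027,"dy":-0.022,"dz":-0.01,"rx":0,"ry":0,"rz":0,"hand":0.05},{"dx":0.027,"dy":-0.022,"dz":-0.01,"rx":0,"ry":0,"rz":0,"hand":0.05},{"dx":0.027,"dy":-0.022,"dz":0,"rx":0,"ry":0,"rz":-7,"hand":0.05},{"dx":0,"dy":0,"dz":0,"rx":0,"ry":0,"rz":-7,"hand":0.05},{"dx":0,"dy":0,"dz":0,"rx":0,"ry":0,"rz":-7,"hand":0.05},{"dx":0,"dy":0,"dz":0,"rx":0,"ry":0,"rz":-7,"hand":0.05},{"dx":0,"dy":0,"dz":0,"rx":0,"ry":0,"rz":-7,"hand":0.05},{"dx":0,"dy":0,"dz":0,"rx":0,"ry":0,"rz":-7,"hand":0.05},{"dx":0,"dy":0,"dz":0,"rx":0,"ry":0,"rz":-7,"hand":0.05},{"dx":0,"dy":0,"dz":0,"rx":0,"ry":0,"rz":-7,"hand":0.05},{"dx":0,"dy":0,"dz":0,"rx":0,"ry":0,"rz":-7,"hand":0.05},{"dx":0,"dy":0,"dz":0,"rx":0,"ry":0,"rz":-7,"hand":0.05}]'
python3 -m pendant '[{"dx":0,"dy":0,"dz":0,"rx":0,"ry":0,"rz":-7,"hand":0.05},{"dx":0,"dy":0,"dz":0,"rx":0,"ry":0,"rz":-7,"hand":0.05},{"dx":0,"dy":0,"dz":0,"rx":0,"ry":0,"rz":-5.5,"hand":0.05},{"dx":0,"dy":0,"dz":0,"rx":0,"ry":0,"rz":0,"hand":0.05},{"dx":0,"dy":0,"dz":0,"rx":0,"ry":0,"rz":0,"hand":0.05},{"dx":0,"dy":0,"dz":0,"rx":0,"ry":0,"rz":0,"hand":0.05}]'
python3 - <<'E'
from go import *
snap("wrist","w11"); delta([.418,-.2,.22],-.5)
E
python3 -m pendant '[{"dx":0.03,"dy":-0.015,"dz":0,"rx":0,"ry":0,"rz":0,"hand":0.05},{"dx":0.02,"dy":-0.015,"dz":0,"rx":0,"ry":0,"rz":0,"hand":0.05},{"dx":0,"dy":0,"dz":0,"rx":0,"ry":0,"rz":0,"hand":0.05},{"dx":0,"dy":0,"dz":0,"rx":0,"ry":0,"rz":0,"hand":0.05},{"dx":0,"dy":0,"dz":0,"rx":0,"ry":0,"rz":0,"hand":0.05}]'
python3 - <<'E'
from go import *
snap("wrist","w12"); delta([.418,-.2,.22],-.5)
def crop(n,p,w,h,s):
    im=cv2.imread(f"pics/{n}.png"); p=proj(load(n),p)[0]; x=int(np.clip(p[0]-w/2,0,560-w));y=int(np.clip(p[1]-h/2,0,420-h)); print(n,p,x,y,s)
    return cv2.resize(im[y:y+h,x:x+w],(w*s,h*s),interpolation=cv2.INTER_CUBIC)
t=[.425,-.2,.13]
top=np.hstack([crop("w11",t,133,100,3),crop("w12",t,133,100,3)])
bot=np.hstack([crop("w10",[.388,-.336,.07],133,100,3),crop("side2",[.40,-.3,.07],133,100,3)])
cv2.imwrite("pics/m10.png",np.vstack([top,bot]))
E
```

```text
clock: 16.47
position: [0.4221, -0.2703, 0.2906]
ee_rot: [-0.001, 0.82, 0.573, 0.0]
contact_force: [-0.0, -0.2, -0.7]
width: 0.05
gripper_force: 0.0
clock: 16.97
position: [0.4217, -0.2705, 0.2911]
ee_rot: [-0.0, 0.714, 0.7, 0.0]
contact_force: [-0.6, -0.3, -0.2]
width: 0.0501
gripper_force: 0.0
clk 17.02 pos [ 0.4216 -0.2705  0.2912] d tool mm [70.4 -4.9 71.2] rz -0.59 tilt [ 4.e-04 -4.e-04 -1.e+00] w 0.0502 F [ 0.3  0.1 -0.1]
clock: 17.43
position: [0.3927, -0.2206, 0.2919]
ee_rot: [0.001, 0.714, 0.701, -0.0]
contact_force: [0.0, -0.3, -0.3]
width: 0.0501
gripper_force: 0.0
clk 17.48 pos [ 0.3928 -0.2208  0.2917] d tool mm [21.4 24.7 71.7] rz -0.55 tilt [-1.e-03  9.e-04 -1.e+00] w 0.0503 F [-0.   0.5  0.4]
w11 [282.7952109  117.04044846] 216 67 3
w12 [312.80329343 168.47047025] 246 118 3
w10 [280.8059429  135.89918538] 214 85 3
side2 [291.94387792 272.53654689] 225 222 3
```

View pics/m10.png

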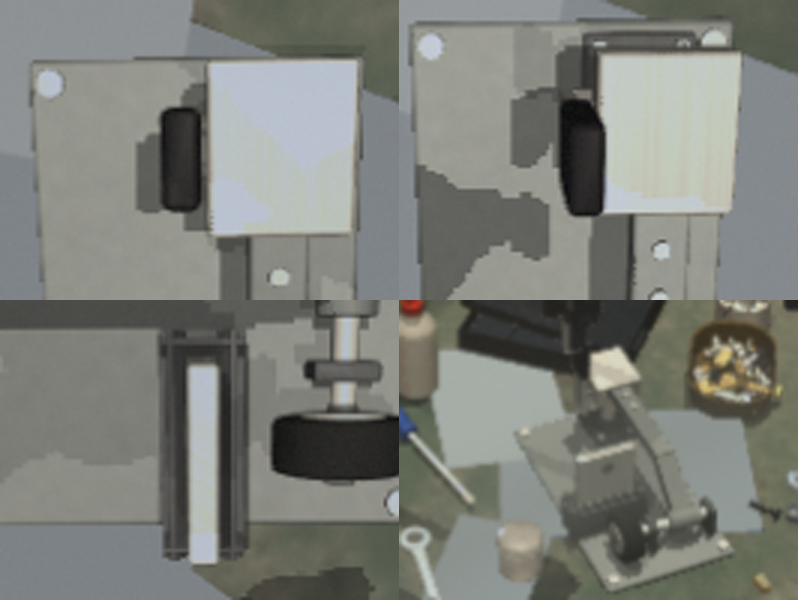

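The plate is standing in the slot and the rig looks undisturbed. The tab's top face is centred at about (180,159) in w11 and (589,163) in w12.

Run:
```python
from go import *
A=load("w11");B=load("w12")
a=(216+180.5/3-.5,67+159.5/3-.5); b=(246+(589-399+.5)/3-.5,118+163.5/3-.5)
print(tri([(A,a),(B,b)])); 
for z in(.146,.151): print(z,atz(A,a,z).round(4),atz(B,b,z).round(4))
for n in("w11","w12"):
    g=cv2.cvtColor(cv2.imread(f"pics/{n}.png"),cv2.COLOR_BGR2GRAY).astype(int); c=a if n=="w11" else b
    r=int(c[1]); print(n,c,g[r-2:r+3,int(c[0])-14:int(c[0])+15].mean(0).astype(int).tolist()); k=int(c[0]); print(g[r-25:r+26,k-1:k+2].mean(1).astype(int).tolist())
delta([.4187,-.2015,.118],-.5)
```

```text
(array([ 0.41929631, -0.20102065,  0.14330586]), [np.float64(0.9), np.float64(0.9)])
0.146 [ 0.4185 -0.2014  0.146 ] [ 0.4198 -0.1999  0.146 ]
0.151 [ 0.4186 -0.2011  0.151 ] [ 0.4194 -0.1988  0.151 ]
w11 (275.6666666666667, 119.66666666666666) [119, 93, 93, 93, 93, 94, 93, 92, 62, 28, 29, 36, 40, 43, 47, 49, 50, 49, 50, 41, 30, 25, 95, 100, 120, 168, 188, 191, 191]
[153, 153, 152, 151, 147, 140, 142, 141, 107, 23, 34, 41, 45, 45, 46, 46, 47, 46, 47, 46, 46, 46, 46, 47, 46, 46, 47, 46, 46, 47, 46, 48, 46, 45, 48, 47, 47, 49, 49, 49, 47, 39, 30, 63, 142, 150, 150, 150, 150, 150, 150]
w12 (309.0, 172.0) [153, 154, 125, 108, 64, 20, 19, 21, 27, 33, 39, 40, 43, 44, 46, 46, 46, 38, 29, 72, 177, 199, 198, 198, 198, 198, 198, 198, 196]
[64, 100, 106, 103, 70, 46, 27, 18, 16, 16, 17, 16, 23, 31, 40, 47, 47, 46, 46, 47, 46, 47, 46, 45, 47, 46, 46, 45, 45, 45, 43, 43, 41, 41, 40, 40, 41, 38, 38, 37, 36, 31, 26, 111, 144, 143, 141, 140, 141, 137, 128]
clk 17.48 pos [ 0.3928 -0.2208  0.2917] d tool mm [ 20.   25.3 173.7] rz -0.55 tilt [-1.e-03  9.e-04 -1.e+00] w 0.0503 F [-0.   0.5  0.4]
```

```bash
python3 -m pendant '[{"dx":0.0098,"dy":0.0128,"dz":0.03,"rx":0,"ry":0,"rz":0,"hand":0.05},{"dx":0.0098,"dy":0.0128,"dz":0.03,"rx":0,"ry":0,"rz":-0.5,"hand":0.05},{"dx":0,"dy":0,"dz":0.03,"rx":0,"ry":0,"rz":0,"hand":0.05},{"dx":0,"dy":0,"dz":0,"rx":0,"ry":0,"rz":0,"hand":0.05},{"dx":0,"dy":0,"dz":0,"rx":0,"ry":0,"rz":0,"hand":0.05},{"dx":0,"dy":0,"dz":0,"rx":0,"ry":0,"rz":0,"hand":0.05}]' 90
python3 - <<'E'
from go import *
delta([.4187,-.2015,.113],-.5)
E
```

```text
clock: 17.98
position: [0.4192, -0.2022, 0.2028]
ee_rot: [0.001, 0.711, 0.704, 0.0]
contact_force: [0.1, -0.2, -0.0]
width: 0.0501
gripper_force: 0.0
clk 17.98 pos [ 0.4192 -0.2022  0.2028] d tool mm [ 0.9 -0.7 89.8] rz -0.06 tilt [-0.0015  0.0016 -1.    ] w 0.0501 F [ 0.1 -0.2 -0. ]
```

```bash
python3 -m pendant '[{"dx":0,"dy":-0.0005,"dz":0.03,"rx":0,"ry":0,"rz":0,"hand":0.05},{"dx":0,"dy":0,"dz":0.03,"rx":0,"ry":0,"rz":0,"hand":0.05},{"dx":0,"dy":0,"dz":0.02,"rx":0,"ry":0,"rz":0,"hand":0.05},{"dx":0,"dy":0,"dz":0.01,"rx":0,"ry":0,"rz":0,"hand":0.03},{"dx":0,"dy":0,"dz":0,"rx":0,"ry":0,"rz":0,"hand":0.02},{"dx":0,"dy":0,"dz":0,"rx":0,"ry":0,"rz":0,"hand":0.01},{"dx":0,"dy":0,"dz":0,"rx":0,"ry":0,"rz":0,"hand":0.0},{"dx":0,"dy":0,"dz":0,"rx":0,"ry":0,"rz":0,"hand":0.0},{"dx":0,"dy":0,"dz":0,"rx":0,"ry":0,"rz":0,"hand":0.0},{"dx":0,"dy":0,"dz":0,"rx":0,"ry":0,"rz":0,"hand":0.0}]' 90
```

```text
clock: 18.82
position: [0.4187, -0.2022, 0.1131]
ee_rot: [0.002, 0.71, 0.704, -0.0]
contact_force: [-0.2, -1.5, 5.6]
width: 0.0107
gripper_force: 88.3
```

```bash
python3 -m pendant '[{"dx":0,"dy":-0.003,"dz":0,"rx":0,"ry":0,"rz":0,"hand":0.0},{"dx":0,"dy":-0.003,"dz":0,"rx":0,"ry":0,"rz":0,"hand":0.0},{"dx":0,"dy":-0.003,"dz":0,"rx":0,"ry":0,"rz":0,"hand":0.0},{"dx":0,"dy":-0.003,"dz":0,"rx":0,"ry":0,"rz":0,"hand":0.0},{"dx":0,"dy":-0.002,"dz":0,"rx":0,"ry":0,"rz":0,"hand":0.0},{"dx":0,"dy":0,"dz":0,"rx":0,"ry":0,"rz":0,"hand":0.0},{"dx":0,"dy":0,"dz":0,"rx":0,"ry":0,"rz":0,"hand":0.0},{"dx":0,"dy":0,"dz":0,"rx":0,"ry":0,"rz":0,"hand":0.0}]'
```

```text
clock: 19.48
position: [0.4068, -0.2022, 0.1131]
ee_rot: [0.004, 0.71, 0.704, 0.001]
contact_force: [5.3, -0.6, 3.9]
width: 0.0111
gripper_force: 88.3
```

```bash
python3 -m pendant '[{"dx":0,"dy":-0.0015,"dz":0,"rx":0,"ry":0,"rz":0,"hand":0.0},{"dx":0,"dy":0,"dz":0,"rx":0,"ry":0,"rz":0,"hand":0.0},{"dx":0,"dy":0,"dz":0,"rx":0,"ry":0,"rz":0,"hand":0.0}]'
python3 -m pendant '[{"dx":0,"dy":0,"dz":-0.002,"rx":0,"ry":0,"rz":0,"hand":0.0},{"dx":0,"dy":0,"dz":-0.002,"rx":0,"ry":0,"rz":0,"hand":0.0},{"dx":0,"dy":0,"dz":-0.002,"rx":0,"ry":0,"rz":0,"hand":0.0},{"dx":0,"dy":0,"dz":0,"rx":0,"ry":0,"rz":0,"hand":0.0},{"dx":0,"dy":0,"dz":0,"rx":0,"ry":0,"rz":0,"hand":0.0}]'
```

```text
clock: 19.73
position: [0.4054, -0.2022, 0.1131]
ee_rot: [0.004, 0.71, 0.704, 0.001]
contact_force: [5.8, -1.5, 4.5]
width: 0.0111
gripper_force: 88.4
clock: 20.15
position: [0.4048, -0.2042, 0.1172]
ee_rot: [0.004, 0.71, 0.704, -0.0]
contact_force: [6.0, -11.5, -12.1]
width: 0.0109
gripper_force: 88.1
```

```bash
python3 -m pendant '[{"dx":-0.0025,"dy":0,"dz":0,"rx":0,"ry":1.8,"rz":0,"hand":0.0},{"dx":0,"dy":0,"dz":0,"rx":0,"ry":0,"rz":0,"hand":0.0},{"dx":0,"dy":0,"dz":0,"rx":0,"ry":0,"rz":0,"hand":0.0}]'
python3 -m pendant '[{"dx":-0.0028,"dy":0,"dz":-0.0066,"rx":0,"ry":2,"rz":0,"hand":0.0},{"dx":0,"dy":0,"dz":0,"rx":0,"ry":0,"rz":0,"hand":0.0},{"dx":0,"dy":0,"dz":0,"rx":0,"ry":0,"rz":0,"hand":0.0}]'; python3 -c "
from go import *
delta([.4,-.2,.1],-.5);print(manip.get_state()['moment'])"
```

```text
clock: 20.4
position: [0.4047, -0.2039, 0.118]
ee_rot: [-0.009, 0.71, 0.704, 0.013]
contact_force: [6.3, 1.3, -0.6]
width: 0.0109
gripper_force: 90.0
clock: 20.65
position: [0.4046, -0.2069, 0.1245]
ee_rot: [-0.021, 0.71, 0.703, 0.025]
contact_force: [6.6, 0.2, -0.9]
width: 0.0112
gripper_force: 90.0
clk 20.65 pos [ 0.4046 -0.2069  0.1245] d tool mm [ 5.2 -4.8 24.9] rz -0.07 tilt [ 0.0658  0.0052 -0.9978] w 0.0112 F [ 6.6  0.2 -0.9]
[-0.1605654  -0.6293937   0.32926694]
```

```bash
python3 -m pendant '[{"dx":-0.0028,"dy":0,"dz":-0.0066,"rx":0,"ry":2,"rz":0,"hand":0.0},{"dx":-0.0028,"dy":0,"dz":-0.0066,"rx":0,"ry":2,"rz":0,"hand":0.0},{"dx":-0.0028,"dy":0,"dz":-0.0066,"rx":0,"ry":2,"rz":0,"hand":0.0},{"dx":0,"dy":0,"dz":0,"rx":0,"ry":0,"rz":0,"hand":0.0},{"dx":0,"dy":0,"dz":0,"rx":0,"ry":0,"rz":0,"hand":0.0}]'
python3 -m pendant '[{"dx":-0.0028,"dy":0,"dz":-0.0066,"rx":0,"ry":2,"rz":0,"hand":0.0},{"dx":-0.0028,"dy":0,"dz":-0.0066,"rx":0,"ry":2,"rz":0,"hand":0.0},{"dx":-0.0028,"dy":0,"dz":-0.0066,"rx":0,"ry":2,"rz":0,"hand":0.0},{"dx":-0.0028,"dy":0,"dz":-0.0066,"rx":0,"ry":2,"rz":0,"hand":0.0},{"dx":-0.0028,"dy":0,"dz":-0.0066,"rx":0,"ry":2,"rz":0,"hand":0.0},{"dx":0,"dy":0,"dz":0,"rx":0,"ry":0,"rz":0,"hand":0.0},{"dx":0,"dy":0,"dz":0,"rx":0,"ry":0,"rz":0,"hand":0.0},{"dx":0,"dy":0,"dz":0,"rx":0,"ry":0,"rz":0,"hand":0.0}]'
python3 - <<'E'
from go import *
delta([.4,-.2,.1],-.5)
a=snap("side","side3")[0]; p=proj(load("side3"),[[.4389,-.2015,.095],[.4389,-.217,.155]]); print(p)
b=cv2.imread("pics/side2.png")[:,:,::-1].astype(int); d=np.abs(a.astype(int)-b).sum(2)>60
r=a.astype(int); w=(r.min(2)>150)
for nm,im in(("before",b),("after",r)):
    m=(im.min(2)>160).astype(np.uint8); m[:250]=0;m[330:]=0;m[:,:270]=0;m[:,330:]=0
    n,l,s,c=cv2.connectedComponentsWithStats(m); print(nm,[(s[i,4],c[i].round(1).tolist()) for i in range(1,n) if s[i,4]>15])
E
```

```text
clock: 21.07
position: [0.4044, -0.2171, 0.1434]
ee_rot: [-0.058, 0.708, 0.701, 0.063]
contact_force: [6.5, 2.8, 0.7]
width: 0.0111
gripper_force: 90.1
clock: 21.73
position: [0.4042, -0.2383, 0.172]
ee_rot: [-0.119, 0.7, 0.693, 0.124]
contact_force: [7.2, 1.4, 0.8]
width: 0.011
gripper_force: 90.1
clk 21.73 pos [ 0.4042 -0.2383  0.172 ] d tool mm [11.6 -5.  80.6] rz -0.09 tilt [ 0.3387  0.0052 -0.9409] w 0.011 F [7.2 1.4 0.8]
[[290.52322021 245.26253573]
 [292.79777663 233.65624183]]
before [(np.int32(100), [273.5, 255.9])]
after [(np.int32(100), [273.5, 255.9]), (np.int32(19), [270.7, 300.0])]
```

Run:
```python
from go import *
from fit import place
f=snap("wrist","w13")[0]; c=load("w13"); rig=[.4374,-.2915,0,1.5645]
g=cv2.cvtColor(f,cv2.COLOR_RGB2GRAY).astype(np.uint8)
def pts(P,th):
    P=np.array(P,float)-[-.1,0,.036]; q=P.copy(); q[:,0]=P[:,0]*np.cos(th)-P[:,2]*np.sin(th); q[:,2]=P[:,0]*np.sin(th)+P[:,2]*np.cos(th); return place(rig,q+[-.1,0,.036])
roof=[(.062,-.043,.095),(.118,-.043,.095),(.118,.013,.095),(.062,.013,.095)]
for n in("w13","side3","side2"):
  im=cv2.imread(f"pics/{n}.png")
  for th in(0,.15,.25,.30,.345,.40):
    q=proj(load(n),pts(roof,th)); m=np.zeros(im.shape[:2],np.uint8); cv2.fillConvexPoly(m,q.round().astype(int),1)
    v=im[m>0]; print(n,th,q.mean(0).round(0),len(v),v.mean(0).round(0) if len(v) else "",v.std(0).round(0) if len(v) else "", )
```

```text
w13 0 [343. 205.] 5403 [128. 137. 138.] [39. 41. 41.]
w13 0.15 [351. 219.] 6765 [138. 149. 150.] [39. 41. 41.]
w13 0.25 [358. 235.] 7826 [146. 157. 160.] [36. 39. 39.]
w13 0.3 [361. 244.] 8266 [153. 165. 168.] [32. 35. 35.]
w13 0.345 [365. 254.] 8670 [153. 164. 167.] [30. 34. 34.]
w13 0.4 [369. 269.] 9008 [144. 152. 154.] [37. 41. 43.]
side3 0 [294. 244.] 215 [119. 132. 133.] [45. 50. 49.]
side3 0.15 [296. 240.] 232 [141. 156. 155.] [58. 63. 62.]
side3 0.25 [297. 237.] 266 [155. 171. 170.] [57. 62. 61.]
side3 0.3 [298. 236.] 279 [160. 175. 175.] [54. 59. 58.]
side3 0.345 [299. 235.] 279 [160. 175. 174.] [54. 59. 59.]
side3 0.4 [300. 234.] 300 [153. 167. 166.] [59. 65. 64.]
side2 0 [294. 244.] 215 [147. 164. 167.] [50. 56. 57.]
side2 0.15 [296. 240.] 232 [112. 124. 126.] [61. 69. 72.]
side2 0.25 [297. 237.] 266 [ 93. 102. 103.] [58. 66. 68.]
side2 0.3 [298. 236.] 279 [83. 91. 92.] [54. 62. 64.]
side2 0.345 [299. 235.] 279 [77. 84. 84.] [49. 57. 59.]
side2 0.4 [300. 234.] 300 [74. 81. 81.] [47. 54. 56.]
```

```bash
python3 -c "
from rig import manip
print(manip.sign_off())"
```

```text
the job is handed in; nothing more can be done
None
```

I seated the chock plate in the slot and let go, then pulled the latch and lifted the tongue about 0.34 rad (rim up an estimated 60 mm, 46 needed); I handed the job in at about 22 s with the tab still gripped, and the verdict is not shown here.

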